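# Load a plate into the filing fixture and latch its keeper

### The job

Load the blue plastic plate from the wooden stand into the filing fixture: lean its lower edge into the channel under the two top hooks, straighten it up until it stands in the channel against the two uprights, and let go of it there. Then swing the red keeper bar shut across its front until it snaps home in its catch. Leave the yellow plate and the tools around alone.

Things in the scene. Friction and masses are not known exactly. Their poses are not given: they have to be found in the camera images.
- blue_plate_center (a point): Centre of the loose blue plastic plate (130 g, front and back alike, four dark holes): 8 mm thick (x), 120 mm wide (y), 100 mm high (z). It starts upright in one groove of the wooden stand, its lowest 18 mm in the groove, its top edge 114 mm and its centre 64 mm above the bench. Can be pinched from above by its top edge, across the thickness.
- blue_plate_foot (a point): Middle of the lower edge of the blue plate (centre of its underside), 50 mm below its centre; same axes.
- yellow_plate_center (a point): Centre of a yellow plate of the same shape and size in the stand's other groove, 70 mm away along the plates' x axis. It stays there.
- stand: Fixed wooden stand, 134 x 132 x 32 mm; origin at the centre of its underside on the bench. Two grooves along its y axis, at x = -35 and +35 mm, 11 mm wide, 18 mm deep (floor 14 mm above the bench). Which plate stands in which varies.
- cradle: Fixture's aluminium seat, fixed. Origin: middle of the channel floor's back edge, 32 mm above the bench. z: up the uprights, leaning back 0.09 rad; x: into the fixture, away from the robot; y: left along the channel. Fully in, the plate's lower edge is on the floor (z = 0), its back against both uprights (faces at x = 0), its centre at about x -4 to -7, y 0, z 50 mm; it stays there by itself.
- channel (a point): Middle of the channel at lip height, 6.5 mm before the seat's origin and 7 mm above its floor (seat axes). The channel is 13 mm wide (seat x -13 to 0), 126 mm long between end cheeks 24 mm high with flared tops (to 34 mm). Its front lip is 7 mm high, and a 45 degree lead-in leads on forward and up from it, to z = 16 mm. The plate goes in with its top leaning 10 to 22 degrees to the robot.
- hook_left (a point): Tip of the left (+y) top hook, at its lower edge: seat x -16, y 53, z 103 mm. The hook is 18 mm wide and 8 mm high and reaches forward from the left upright (18 mm wide, 14 mm deep); it stops the plate from being lowered straight in. The plate's top swings back under it with 3 mm to spare. Between the uprights 88 mm are open, so a finger can stand behind the plate.
- hook_right (a point): The same for the right hook and upright, at seat x -16, y -53, z 103 mm.
- keeper (a joint): Angle of the red keeper bar about its upright hinge at the fixture's left (+y) end: 0 = shut across the plate's front, growing as it opens towards the robot (clockwise from above). Starts at 1.15 to 1.5, can reach 2.0, stays where it is left (under 1 N at the knob). Within the last 0.1 rad it passes a sprung ball catch (about 6 N at the knob), which then holds it shut; it stops at 0.
- keeper_hinge (a point): Point on the keeper bar's upright hinge axis at mid-height of the bar, 91 mm above the bench; axes level, x into the fixture, and the shut bar runs along -y. The bar is 166 mm long, 10 mm thick, 14 mm high (84 to 98 mm above the bench). The fixture's base plate is 100 x 216 x 16 mm.
- keeper_knob (a point): Centre of the top of the keeper bar's black upright grip, a round post of 12 mm diameter, top 138 mm above the bench, free for 40 mm below its top down to the red bar and arm (98 mm). It stands 120 mm along the bar from the hinge axis and 34 mm out from the bar's middle line, on its front side. Can be pinched or pushed from above.
- ratchet: Steel ratchet lying behind the stand, 41 x 232 x 36 mm, bystander; origin at the centre of its underside.
- masking_tape: Roll of masking tape lying right of the stand, 70 mm across, 25 mm high, bystander; origin at the centre of its underside.
- flat_file: Flat file with a wooden handle, 27 x 310 x 27 mm, lying behind the tool cases, bystander; origin at the centre of its underside.
- offcut: Small wooden block, 45 x 80 x 38 mm, lying left of the fixture, bystander; origin at the centre of its underside.

How it is judged (in metres and radians):
On the way, in this order (a step that is already met when the one before it is completed fails the run):
1. the blue plate's lower edge is in the channel while the plate leans towards the robot (z of blue_plate_foot in the frame of cradle between -0.003 and 0.008 m and x of blue_plate_foot in the frame of cradle between -0.014 and 0.002 m and y of blue_plate_foot in the frame of cradle between -0.008 and 0.008 m and angle between the z axis of blue_plate_center and the z axis of cradle, either way round above 0.1 rad).
2. the blue plate stands straight in the channel against the uprights, let go, with the keeper bar still open (x of blue_plate_center in the frame of cradle between -0.011 and 0 m and y of blue_plate_center in the frame of cradle between -0.006 and 0.006 m and z of blue_plate_center in the frame of cradle between 0.045 and 0.054 m and angle between the z axis of blue_plate_center and the z axis of cradle, either way round below 0.09 rad and angle between the x axis of blue_plate_center and the x axis of cradle, either way round below 0.09 rad and value of joint keeper above 0.4 rad and contact force between the fingers and blue_plate below 0.1 N), for 0.2 s.
At the end, for the whole second after the job is handed in: The blue plate rests in the channel: centre 0 to 11 mm before the uprights' faces, within 6 mm of the channel's middle, 45 to 54 mm above its floor, within 0.09 rad of straight along and square to the uprights; the keeper bar is shut past its catch (under 0.035 rad) and still (x of blue_plate_center in the frame of cradle between -0.011 and 0 m and y of blue_plate_center in the frame of cradle between -0.006 and 0.006 m and z of blue_plate_center in the frame of cradle between 0.045 and 0.054 m and angle between the z axis of blue_plate_center and the z axis of cradle, either way round below 0.09 rad and angle between the x axis of blue_plate_center and the x axis of cradle, either way round below 0.09 rad and value of joint keeper below 0.035 rad and velocity of joint keeper between -0.05 and 0.05 rad/s and linear speed of blue_plate below 0.02 m/s); the robot touches nothing.
It fails at once if the yellow plate is moved by more than 30 mm (distance of yellow_plate_center from where it was at the start of the episode above 0.03 m).
It fails at once if a tool or thing round about is moved by more than 40 mm (distance of any of ratchet, masking_tape, flat_file, offcut from where it was at the start of the episode above 0.04 m).
It also fails if it takes over 58 s, if anything falls off the work surface, if the arm or the gripper's body presses on something with over 40 N, if the wrist force passes 120 N, or if a joint passes its speed limit or range.

### The arm

A 6-joint arm with a two-finger parallel gripper is mounted at the origin on a cart in front of the work surface, level with it; the furniture and walls round the work are solid. World frame = base frame: x ahead of the robot, y to its left, z up, the work surface at z = 0. Lengths are in mm, angles in rad, forces in N, time in s.
With the tool pointing down it reaches from about 350 to 850 mm from the base axis. Payload 8.1 kg.
Tool frame: the origin (TCP) lies midway between the tips of the shut fingers; the grasp point (between the pads) lies 19 mm behind it; y points along the fingers, z is the direction in which the jaws open and shut, and the axes are right-handed (so a half turn about y gives the same grasp; the last joint's range is limited). The gripper opens to 85 mm and grips with 20 to 120 N. Pads are 22 mm wide; open, the fingers measure 114 mm over their backs; the gripper's body (76 mm by 85 mm) begins 54 mm behind the grasp point. The pads swing forward as they close: fully open they stand 13 mm farther back than shut.
Start: joints at [-1.246, 0.13, 1.488, -0, 1.523, -0.085], TCP at [239.075, -550.316, 231.292] pointing down, gripper open.
Joint ranges: [-2.96, 2.96], [-0.89, 2.26], [0.02, 2.5], [-1.34, 4.48], [0, 2.73], [-2.66, 2.66]. Speed limits (rad/s): [2.39, 2.39, 2.79, 3.14, 3.14, 3.14].

### API

Orientations are given as a unit quaternion [w, x, y, z].
In Python, from workcell import arm gives the robot as it stands.
- The arm moves only by the tool step_arm, never from a script. Its argument "steps" is a list that holds one entry, the list of rows, each a list of 6 numbers: the shift along the tool's x, y, z in cm, then the turn, a rotation vector about the tool's x, y, z in rad. A call has exactly 8 rows; each row shifts and turns the commanded pose from where the row before left it, along the tool's axes as they then stand; what a row does not reach is not made up. A row lasts 1/8 s, in which the tool goes at most 62.5 mm and 10.7 degrees, less where a joint would pass 70% of its speed; a pose out of reach is approached as far as the arm can. A call is refused whole if a number of a shift passes 6.25 or a number of a turn 0.188, either way. A call with a gripper value outside its range is refused whole. "jaw" is the closure, from -1 (fully open) to 1 (shut), set as the call begins (left out, the last holds). The fingers move at their own pace and stop on an object; "newtons" is the grip in N (left out, the last holds). Time passes only in rows, so rows that do not move let the fingers close, or fill a call up. It gives the time, the measured TCP pose, the force and the opening at its end, in the units of the state.
- arm.get_state(): the state, without advancing time (a new reading comes with each control period).
- arm.read_camera(name): name is "scene" or "top" or "wrist"; returns the picture (400x640x3 uint8, red, green, blue); there is no depth.
- arm.camera_params(name): a dict with "K" (3x3 intrinsics, pixels), "position" and "orientation" of the camera in the world. Camera axes: x right, y down, z forward; pixel columns grow to the right and rows downward; lengths in mm; the calibration is good to about 2 mm. A picture is of the moment at which its call begins: read the wrist's pose just before it. camera_params takes no time and is no camera call; for the wrist camera it gives the pose at the moment of the call.
- arm.hand_in(): hands the job in, once; it reports no verdict.
The state is a dict: "time_s": time; "q": joint angles; "joint_vel": joint speeds; "tau": joint torques, N m; "position": TCP position; "tcp_rot": TCP orientation; "wrist_force": force on the tool from outside, world axes, zero at the start; "torque": the same for the moment, N m; "opening": opening from 0.0 (shut) to 1.0 (fully open).
Only numpy, scipy, OpenCV 4.12 (cv2) and the standard library are available. Lean on these libraries where they do the work, as an engineer would, in place of code of your own. Each camera call takes 0.05 s, during which the arm holds its last target.

## Working session

There is one attempt and no reset: what is moved stays moved. The work goes in short steps, Python scripts to look and compute and a tool call to move; the robot and the scene stay as the last step left them, time stands still between calls to the robot, and variables do not carry over. Pictures are saved under pics/ and viewed, and the job is handed in when it is done.

Besides the shell and the picture viewer there is one more tool, called after "Request:" as a command line: name --argument value ..., lists and objects as JSON in quotes. step_arm: Moves the arm, as the interface text tells. Its arguments: {"type":"object","properties":{"steps":{"type":"array","items":{"type":"array","items":{"type":"array","items":{"type":"number"}}}},"jaw":{"type":"number"},"newtons":{"type":"number"}},"required":["steps"]}

```bash
mkdir -p pics; ls; python3 - <<'E'
from workcell import arm
import cv2
print(arm.get_state())
for n in ("scene","top","wrist"):
    p=arm.camera_params(n); print(n,p)
    cv2.imwrite(f"pics/{n}0.png",arm.read_camera(n)[:,:,::-1])
E
```

```text
pics
{'time_s': 0.0, 'q': array([-1.24640863e+00,  1.31148884e-01,  1.48931768e+00, -2.02598447e-05,
        1.52300493e+00, -8.53667240e-02]), 'joint_vel': array([-0.00169885, -0.0006799 , -0.00041231,  0.00152195, -0.00069474,
       -0.00017573]), 'tau': array([-1.25815619e-03, -5.69404078e+01, -5.00547159e+01, -4.12240715e-04,
        1.50826498e-02,  2.62011383e-05]), 'position': array([ 238.88077   , -549.77699048,  230.23068769]), 'tcp_rot': array([ 0.14377269, -0.14394529,  0.69297663, -0.69165927]), 'wrist_force': array([ 0.33805384, -0.02285345,  0.52731351]), 'torque': array([-0.00178804, -0.06522487,  0.0009892 ]), 'opening': 1.0039094197343188}
scene {'K': array([[484.91815088,   0.        , 325.97087503],
       [  0.        , 484.91815088, 197.88760763],
       [  0.        ,   0.        ,   1.        ]]), 'position': array([-564.50988423, 1168.21010989, 1306.8358444 ]), 'orientation': array([ 0.14760055, -0.31627186,  0.83445871, -0.42645615])}
top {'K': array([[506.87967236,   0.        , 321.78658167],
       [  0.        , 506.87967236, 202.84086074],
       [  0.        ,   0.        ,   1.        ]]), 'position': array([ 189.45792015,  -74.25444785, 1671.74763345]), 'orientation': array([ 0.06801162, -0.70020144,  0.70775917, -0.06457025])}
wrist {'K': array([[291.4685893 ,   0.        , 317.60563369],
       [  0.        , 291.4685893 , 199.98197991],
       [  0.        ,   0.        ,   1.        ]]), 'position': array([ 301.00612225, -523.03960996,  372.97903001]), 'orientation': array([ 0.1111177 ,  0.82840976, -0.54395159, -0.07420774])}
```

View pics/scene0.png

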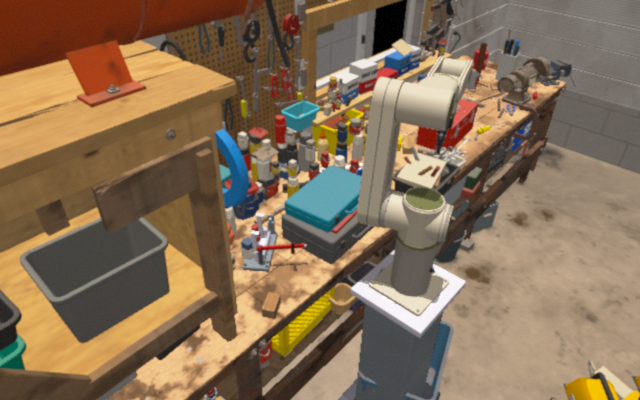

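View pics/top0.png

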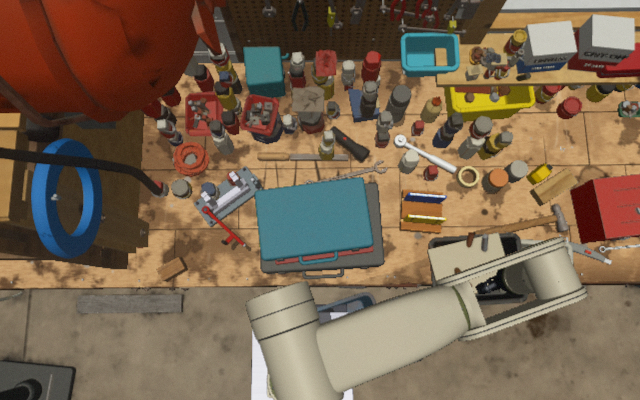

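View pics/wrist0.png

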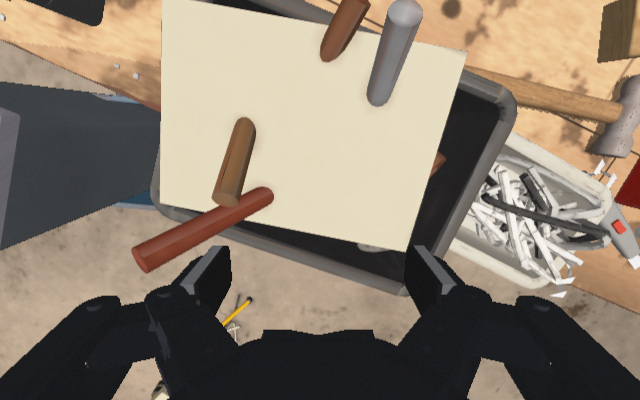

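The top view shows the stand at about (423,210), with the blue plate at (424,198) and the yellow plate at (425,219). The fixture is at about (230,195), with the red keeper pointing to (240,243). The tool cases lie between the stand and the fixture. I'll zoom in.

```bash
python3 - <<'E'
import cv2
t=cv2.imread("pics/top0.png"); s=cv2.imread("pics/scene0.png")
cv2.imwrite("pics/tA.png",cv2.resize(t[155:265,180:280],None,fx=6,fy=5.4545,interpolation=cv2.INTER_CUBIC) if 0 else cv2.resize(t[160:255,180:280],None,fx=6,fy=6,interpolation=cv2.INTER_CUBIC))
cv2.imwrite("pics/tB.png",cv2.resize(t[180:240,390:460],None,fx=8,fy=8,interpolation=cv2.INTER_CUBIC))
cv2.imwrite("pics/sA.png",cv2.resize(s[200:300,220:340],None,fx=6,fy=6,interpolation=cv2.INTER_CUBIC))
E
```

```text
(no output)
```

View pics/tA.png

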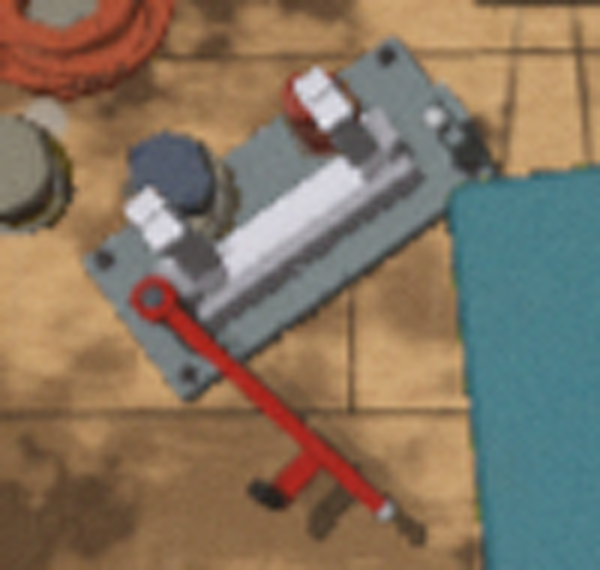

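View pics/tB.png

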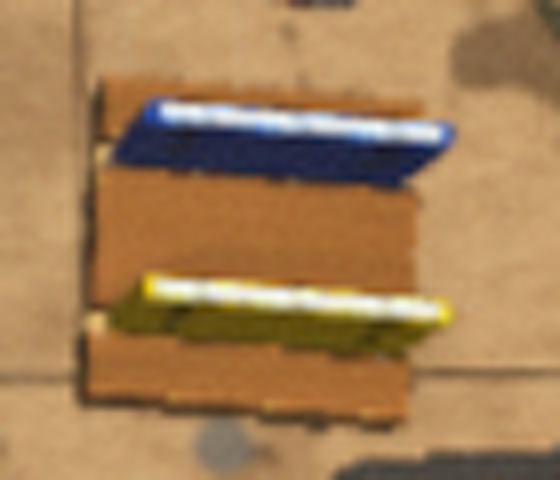

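View pics/sA.png

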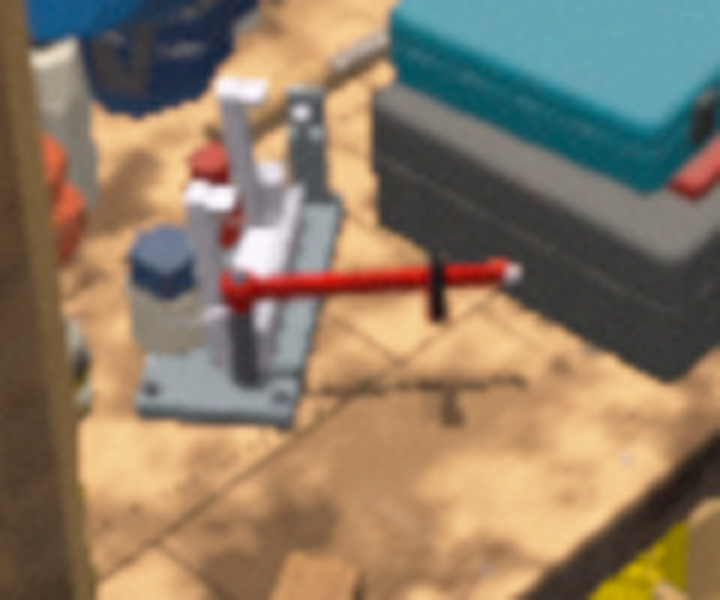

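```bash
cat > h.py <<'E'
import numpy as np, cv2
from scipy.spatial.transform import Rotation as R
from workcell import arm
def rq(q): return R.from_quat([q[1],q[2],q[3],q[0]])
def ray(p,uv):
    d=np.linalg.inv(p["K"])@np.array([uv[0],uv[1],1.]); return rq(p["orientation"]).apply(d)
def onz(p,uv,z):
    d=ray(p,uv); return p["position"]+d*(z-p["position"][2])/d[2]
def proj(p,P):
    c=rq(p["orientation"]).inv().apply(np.atleast_2d(P)-p["position"]); u=c@p["K"].T; return u[:,:2]/u[:,2:]
def tri(p1,u1,p2,u2):
    A=[];b=[]
    for p,u in((p1,u1),(p2,u2)):
        d=ray(p,u); d/=np.linalg.norm(d); M=np.eye(3)-np.outer(d,d); A.append(M); b.append(M@p["position"])
    s=np.linalg.lstsq(np.vstack(A),np.hstack(b),rcond=None); return s[0],s[1]
E
python3 - <<'E'
from h import *
np.set_printoptions(precision=1,suppress=True)
t=arm.camera_params("top"); s=arm.camera_params("scene")
A=lambda u,v:(180+(u+.5)/6-.5,160+(v+.5)/6-.5)
B=lambda u,v:(390+(u+.5)/8-.5,180+(v+.5)/8-.5)
for n,f,uv,z in [("blueL",B,(157,112),114),("blueR",B,(452,134),114),("yelL",B,(148,286),114),("yelR",B,(450,313),114),
 ("standTL",B,(103,80),32),("standBL",B,(85,400),32),("standBR",B,(408,425),32),
 ("baseL",A,(88,262),16),("baseB",A,(188,400),16),("baseR",A,(495,180),16),("baseT",A,(395,40),16),
 ("hinge",A,(155,298),98),("knob",A,(265,492),138),("tip",A,(390,512),91)]:
    print(n,onz(t,f(*uv),z)[:2])
S=lambda u,v:(220+(u+.5)/6-.5,200+(v+.5)/6-.5)
print("case corner near left", tri(t,A(452,205),s,S(392,20)))
for n,u in (("hookL",(158,215)),("hookR",(325,95))): print(n,onz(t,A(*u),140))
print("teal right corner",onz(t,(366,180),140),onz(t,(372,257),140))
print(onz(t,(383,184),100),onz(t,(383,265),100),onz(t,(258,192),140),onz(t,(260,255),140))
E
```

```text
blueL [ 512.  -342.5]
blueR [ 501.9 -457.5]
yelL [ 443.  -336.1]
yelR [ 431.1 -452.8]
standTL [ 542.7 -334.9]
standBL [ 409.6 -322.3]
standBR [ 397.9 -453.1]
baseL [507.5 356.9]
baseB [429.6 298.9]
baseR [551.5 131.4]
baseT [632.7 188.6]
hinge [472.1 299.5]
knob [364.4 230.9]
tip [358.6 174.8]
case corner near left (array([502.3, 132. , 188.5]), array([3.2]))
hookL [507.9 289.4 140. ]
hookR [570.5 204.7 140. ]
teal right corner [ 551.1 -206.1  140. ] [ 312.7 -217.9  140. ]
[ 546.9 -263.2  100. ] [ 291.  -254.8  100. ] [516.9 128.5 140. ] [322.4 119.9 140. ]
```

```bash
cat >> h.py <<'E'
def rows(P0,R0,P1,R1,n=8,dec=2):
    """n rows from pose0 to pose1 (world mm, Rotation); rounded; returns rows and end pose"""
    out=[];P=np.array(P0,float);Rc=R0
    rv=(R0.inv()*R1).as_rotvec()
    for k in range(1,n+1):
        Pt=P0+(np.array(P1)-P0)*k/n; Rt=R0*R.from_rotvec(rv*k/n)
        sh=np.round(Rc.inv().apply(Pt-P)/10,dec); tr=np.round((Rc.inv()*Rt).as_rotvec(),3)
        out.append([*map(float,sh),*map(float,tr)])
        P=P+Rc.apply(sh*10); Rc=Rc*R.from_rotvec(tr)
    return out,P,Rc
def cur():
    s=arm.get_state(); return s["position"],rq(s["tcp_rot"])
def show(r): print(str(r).replace(" ",""))
E
python3 - <<'E'
from h import *
np.set_printoptions(precision=3,suppress=True)
P,Rt=cur(); print(P); print(Rt.as_matrix())
w=arm.camera_params("wrist"); print("cam in tool",Rt.inv().apply(w["position"]-P)); print((Rt.inv()*rq(w["orientation"])).as_matrix())
t=arm.camera_params("top"); s=arm.camera_params("scene")
S=lambda u,v:(220+(u+.5)/6-.5,200+(v+.5)/6-.5)
A=lambda u,v:(180+(u+.5)/6-.5,160+(v+.5)/6-.5)
print("teal near corner",tri(t,(262.5,258.5),s,S(650,135)), "teal back right?",tri(t,(366,180),s,(360,171)))
print("knob top",tri(t,A(262,492),s,S(437,255)), "hookLtop", tri(t,A(148,203),s,S(212,195)),"hinge",tri(t,A(155,298),s,S(238,280)))
E
```

```text
[ 238.943 -549.899  230.467]
[[-0.917 -0.     0.398]
 [-0.398  0.001 -0.917]
 [-0.    -1.    -0.001]]
cam in tool [ -67.648 -142.631   -0.078]
[[ 0.001  0.964  0.265]
 [ 0.    -0.265  0.964]
 [ 1.    -0.001 -0.001]]
teal near corner (array([308.341, 106.797, 186.117]), array([0.209])) teal back right? (array([ 488.853, -228.751,  185.581]), array([6530.041]))
knob top (array([365.678, 233.404, 137.263]), array([3.734])) hookLtop (array([509.914, 291.439, 140.675]), array([50.906])) hinge (array([472.874, 300.207,  96.715]), array([0.893]))
```

```bash
cat >> h.py <<'E'
def down(yaw,lean=0.,roll=0.):
    """tool z toward yaw (level), y down; lean>0: plate top towards -z(tool)"""
    c,s=np.cos(yaw),np.sin(yaw)
    M=np.array([[s,0,c],[-c,0,s],[0,-1,0]]).astype(float)  # cols x,y,z
    return R.from_matrix(M)*R.from_rotvec([lean,0,0])
E
python3 - <<'E'
from h import *
P,Rt=cur()
r,Pe,Re=rows(P,Rt,[515,257,255],down(0.634),16,1)
show(r[:8]);show(r[8:]);print(Pe)
print(down(0,0.2).as_matrix())
E
```

```text
[[-3.6,-0.1,-3.9,0.0,-0.112,-0.0],[-4.0,-0.2,-3.6,0.0,-0.112,-0.0],[-4.4,-0.1,-3.0,0.0,-0.113,-0.0],[-4.7,-0.2,-2.5,0.0,-0.112,-0.0],[-4.9,-0.1,-2.0,0.0,-0.112,-0.0],[-5.2,-0.2,-1.4,0.0,-0.112,-0.001],[-5.2,-0.1,-0.9,0.0,-0.112,0.0],[-5.3,-0.2,-0.2,0.0,-0.113,0.0]]
[[-5.4,-0.1,0.3,0.0,-0.112,0.0],[-5.2,-0.2,1.0,0.0,-0.112,-0.0],[-5.1,-0.1,1.5,0.001,-0.112,-0.0],[-4.9,-0.2,2.1,-0.0,-0.112,-0.0],[-4.7,-0.1,2.6,-0.0,-0.112,-0.0],[-4.3,-0.2,3.1,-0.0,-0.113,-0.0],[-3.9,-0.1,3.6,-0.0,-0.112,-0.0],[-3.5,-0.2,4.0,-0.0,-0.112,-0.0]]
[514.76417461 256.61668368 255.05517611]
[[ 0.          0.19866933  0.98006658]
 [-1.          0.          0.        ]
 [ 0.         -0.98006658  0.19866933]]
```

Request:
step_arm --steps '[[[-3.6,-0.1,-3.9,0.0,-0.112,0.0],[-4.0,-0.2,-3.6,0.0,-0.112,0.0],[-4.4,-0.1,-3.0,0.0,-0.113,0.0],[-4.7,-0.2,-2.5,0.0,-0.112,0.0],[-4.9,-0.1,-2.0,0.0,-0.112,0.0],[-5.2,-0.2,-1.4,0.0,-0.112,0.0],[-5.2,-0.1,-0.9,0.0,-0.112,0.0],[-5.3,-0.2,-0.2,0.0,-0.113,0.0]]]'

```text
time_s: 1.15
position: [377.3, -145.7, 243.2]
tcp_rot: [-0.431, 0.431, -0.56, 0.561]
wrist_force: [0.5, 0.1, -0.6]
opening: 1.001
```

Request:
step_arm --steps '[[[-5.4,-0.1,0.3,0.0,-0.112,0.0],[-5.2,-0.2,1.0,0.0,-0.112,0.0],[-5.1,-0.1,1.5,0.0,-0.112,0.0],[-4.9,-0.2,2.1,0.0,-0.112,0.0],[-4.7,-0.1,2.6,0.0,-0.112,0.0],[-4.3,-0.2,3.1,0.0,-0.113,0.0],[-3.9,-0.1,3.6,0.0,-0.112,0.0],[-3.5,-0.2,4.0,0.0,-0.112,0.0]]]'

```text
time_s: 2.15
position: [515.0, 258.0, 254.9]
tcp_rot: [-0.631, 0.632, -0.318, 0.318]
wrist_force: [0.7, -0.8, 0.5]
opening: 1.001
```

```bash
cat >> h.py <<'E'
import pickle
def snap(name):
    p=arm.camera_params("wrist"); im=arm.read_camera("wrist")[:,:,::-1]; cv2.imwrite(f"pics/{name}.png",im); pickle.dump(p,open(f"pics/{name}.pkl","wb")); return p,im
def load(name): return pickle.load(open(f"pics/{name}.pkl","rb"))
E
python3 - <<'E'
from h import *
s=arm.get_state();print(s["time_s"],s["position"],s["joint_vel"].max(),s["q"])
snap("w1")
E
```

```text
2.15 [515.02393545 257.99037583 254.94184963] 0.7919753130954282 [ 3.75470923e-01  5.72184921e-02  1.52307729e+00 -1.29654549e-04
  1.56169452e+00 -2.62408125e-01]
```

View pics/w1.png

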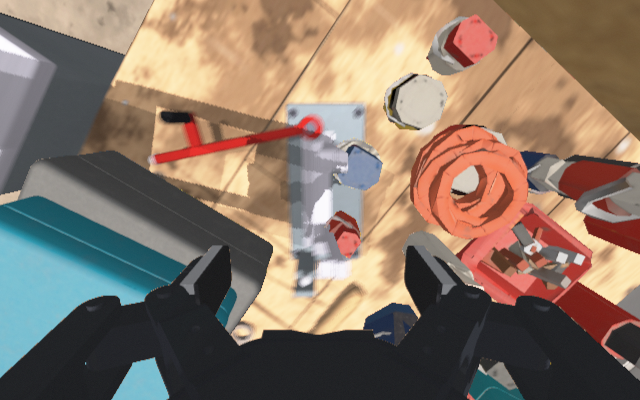

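```bash
python3 - <<'E'
from h import *
s=arm.get_state();print(s["time_s"],s["position"],abs(s["joint_vel"]).max())
p,im=snap("w2")
cv2.imwrite("pics/w2z.png",cv2.resize(im[90:310,260:400],None,fx=4,fy=4,interpolation=cv2.INTER_CUBIC)[:,:][0:600])
cv2.imwrite("pics/w2z2.png",cv2.resize(im[160:310,260:400],None,fx=4,fy=4,interpolation=cv2.INTER_CUBIC))
E
```

```text
2.2 [515.51924146 263.19938743 254.00100196] 0.08474653788144845
```

View pics/w2z.png

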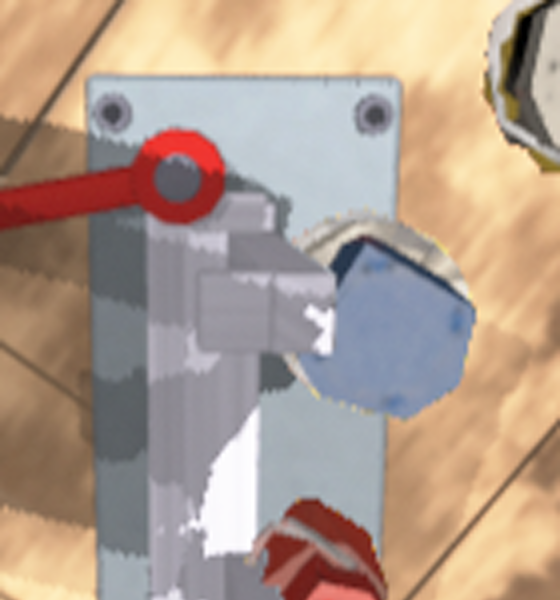

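View pics/w2z2.png

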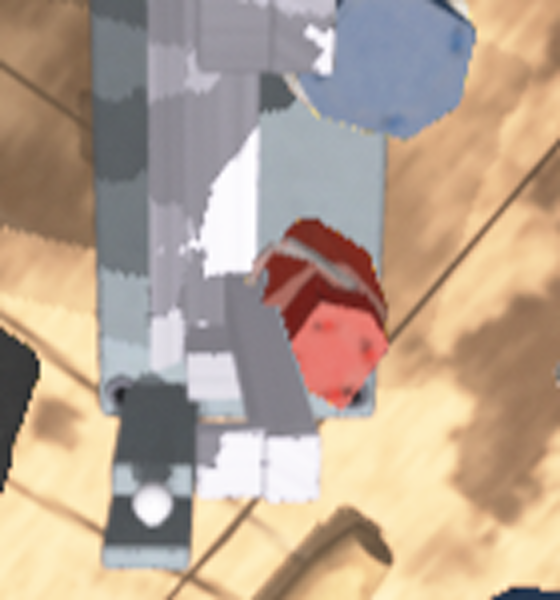

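```bash
cat >> h.py <<'E'
from scipy.optimize import least_squares
def seat(th):  # th=(ox,oy,yaw)
    Rs=R.from_euler("z",th[2])*R.from_euler("y",0.09)
    return np.array([th[0],th[1],32.]),Rs
def s2w(th,p): o,Rs=seat(th); return o+Rs.apply(np.atleast_2d(p))
def w2s(th,p): o,Rs=seat(th); return Rs.inv().apply(np.atleast_2d(p)-o)
LINES=[]
for sg in (1,-1):
    for y in (44*sg,62*sg):
        LINES+= [[(-16,y,111),(14,y,111)],[(-16,y,111),(-16,y,103)],[(14,y,111),(14,y,0)],[(0,y,103),(0,y,0)]]
    for x in (-16,0,14): LINES.append([(x,44*sg,111),(x,62*sg,111)])
    LINES.append([(-16,44*sg,103),(-16,62*sg,103)])
    LINES.append([(-13,63*sg,0),(0,63*sg,0)])
LINES+=[[(-13,-63,7),(-13,63,7)],[(-22,-63,16),(-22,63,16)],[(0,-63,0),(0,63,0)]]
def overlay(name,th,crop,f,out,extra=()):
    p=load(name); im=cv2.imread(f"pics/{name}.png"); x0,x1,y0,y1=crop
    z=cv2.resize(im[y0:y1,x0:x1],None,fx=f,fy=f,interpolation=cv2.INTER_CUBIC)
    for a,b in LINES:
        q=((proj(p,s2w(th,[a,b]))-[x0,y0]+.5)*f).astype(int); cv2.line(z,tuple(map(int,q[0])),tuple(map(int,q[1])),(0,255,0),1)
    for e in extra:
        q=((proj(p,e)-[x0,y0]+.5)*f).astype(int); cv2.polylines(z,[q.reshape(-1,1,2)],False,(255,0,255),1)
    cv2.imwrite(f"pics/{out}.png",z)
E
python3 - <<'E'
from h import *
np.set_printoptions(precision=2,suppress=True)
p=load("w2")
a=lambda u,v:(260+(u+.5)/4-.5,90+(v+.5)/4-.5); b=lambda u,v:(260+(u+.5)/4-.5,160+(v+.5)/4-.5)
obs=[((-16,62,111),a(199,272)),((-16,44,111),a(199,351)),((0,44,111),a(273,351)),((14,44,111),a(333,350)),
((-16,-62,111),b(198,501)),((0,-62,111),b(266,501)),((14,-62,111),b(321,499))]
M=np.array([o[0] for o in obs],float);U=np.array([o[1] for o in obs])
f=lambda th:(proj(p,s2w(th,M))-U).ravel()
r=least_squares(f,[530,245,.634],x_scale=[1,1,.01]); print(r.x,r.fun.reshape(-1,2))
pickle.dump(r.x,open("th.pkl","wb"))
# yaw from base corners
bc=[onz(p,a(88,77),16),onz(p,a(402,77),16),onz(p,b(103,412),16),onz(p,b(370,412),16)];print(np.array(bc)); d=bc[1]-bc[0];print(np.linalg.norm(d),np.arctan2(d[1],d[0])); d=bc[3]-bc[2];print(np.linalg.norm(d),np.arctan2(d[1],d[0])); d=bc[0]-bc[2];print(np.linalg.norm(d),np.arctan2(-d[0],d[1]))
t=arm.camera_params("top")
A=lambda u,v:(180+(u+.5)/6-.5,160+(v+.5)/6-.5)
print("red cap",tri(t,A(303,100),p,b(340,350)),"blue cap",tri(t,A(170,172),p,a(400,320)))
overlay("w2",r.x,(260,400,90,310),2.7*1,"ov1")
E
```

```text
[530.44 241.9    0.64] [[ 0.1  -0.15]
 [ 0.1   0.6 ]
 [-0.37  0.41]
 [ 0.24  0.5 ]
 [ 0.35 -0.05]
 [-0.38 -0.76]
 [-0.03 -0.88]]
[[431.82 301.41  16.  ]
 [510.11 360.29  16.  ]
 [557.57 131.7   16.  ]
 [634.4  189.33  16.  ]]
97.95855882751242 0.6447616103261017
96.03909666512082 0.6434777656508829
211.21995155499044 0.6376988284077963
red cap (array([581.06, 225.23,  94.27]), array([6.43])) blue cap (array([548.19, 302.47,  60.68]), array([0.]))
```

View pics/ov1.png

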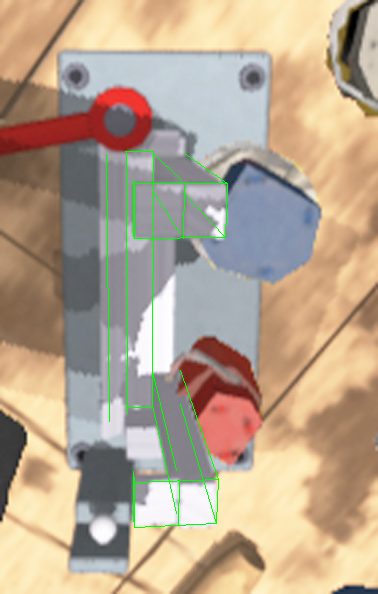

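The wrist view agrees with the overlay: the seat origin is at about (530.4, 241.9) with yaw 0.64. The red cap (z about 94) and the blue cap (z about 61) stand behind the uprights. Next I go to the stand.

```bash
python3 - <<'E'
from h import *
P,Rt=cur();print(P)
r,Pe,Re=rows(P,Rt,[507,-385,225],down(-0.09),16,1)
show(r[:8]);show(r[8:]);print(Pe)
E
```

```text
[514.82081431 260.41824585 253.80737798]
[[3.2,0.2,-2.5,0.0,0.046,-0.0],[3.3,0.2,-2.3,0.0,0.045,-0.0],[3.4,0.1,-2.1,0.0,0.046,-0.0],[3.5,0.2,-2.0,0.0,0.046,-0.0],[3.6,0.2,-1.8,0.001,0.045,-0.0],[3.7,0.2,-1.7,-0.0,0.046,-0.0],[3.8,0.1,-1.5,-0.0,0.046,-0.001],[3.8,0.2,-1.3,-0.0,0.045,0.0]]
[[3.8,0.2,-1.1,-0.0,0.046,0.0],[4.0,0.2,-1.0,0.0,0.046,0.0],[3.9,0.1,-0.8,0.0,0.045,0.0],[4.0,0.2,-0.6,0.0,0.046,0.0],[4.0,0.2,-0.4,0.0,0.046,-0.0],[4.0,0.2,-0.3,0.0,0.046,-0.0],[4.1,0.2,-0.0,0.001,0.045,-0.0],[4.0,0.1,0.1,-0.0,0.046,-0.0]]
[ 506.77256915 -384.96281077  225.4442773 ]
```

Request:
step_arm --steps '[[[3.2,0.2,-2.5,0.0,0.046,0.0],[3.3,0.2,-2.3,0.0,0.045,0.0],[3.4,0.1,-2.1,0.0,0.046,0.0],[3.5,0.2,-2.0,0.0,0.046,0.0],[3.6,0.2,-1.8,0.0,0.045,0.0],[3.7,0.2,-1.7,0.0,0.046,0.0],[3.8,0.1,-1.5,0.0,0.046,0.0],[3.8,0.2,-1.3,0.0,0.045,0.0]]]'

```text
time_s: 3.25
position: [508.1, -68.5, 241.2]
tcp_rot: [-0.562, 0.562, -0.429, 0.429]
wrist_force: [0.1, -0.8, -0.1]
opening: 1.002
```

Request:
step_arm --steps '[[[3.8,0.2,-1.1,0.0,0.046,0.0],[4.0,0.2,-1.0,0.0,0.046,0.0],[3.9,0.1,-0.8,0.0,0.045,0.0],[4.0,0.2,-0.6,0.0,0.046,0.0],[4.0,0.2,-0.4,0.0,0.046,0.0],[4.0,0.2,-0.3,0.0,0.046,0.0],[4.1,0.2,0.0,0.0,0.045,0.0],[4.0,0.1,0.1,0.0,0.046,0.0]]]' --jaw 0

```text
time_s: 4.25
position: [501.5, -390.6, 226.9]
tcp_rot: [0.474, -0.475, 0.525, -0.524]
wrist_force: [0.3, 1.3, -0.2]
opening: 0.497
```

```bash
python3 - <<'E'
from h import *
np.set_printoptions(precision=2,suppress=True)
snap("w3a")
for i in range(2):
    s=arm.get_state();print(s["time_s"],s["position"],abs(s["joint_vel"]).max(),s["opening"])
p,im=snap("w3")
s=arm.get_state();print(s["time_s"],s["position"],abs(s["joint_vel"]).max())
cv2.imwrite("pics/w3z.png",cv2.resize(im,None,fx=1.25,fy=1.25))
E
```

```text
4.3 [ 500.22 -394.97  226.36] 0.049584996429165716 0.5004698432329658
4.3 [ 500.22 -394.97  226.36] 0.049584996429165716 0.5004698432329658
4.35 [ 500.54 -392.74  226.33] 0.04962598299554984
```

View pics/w3z.png

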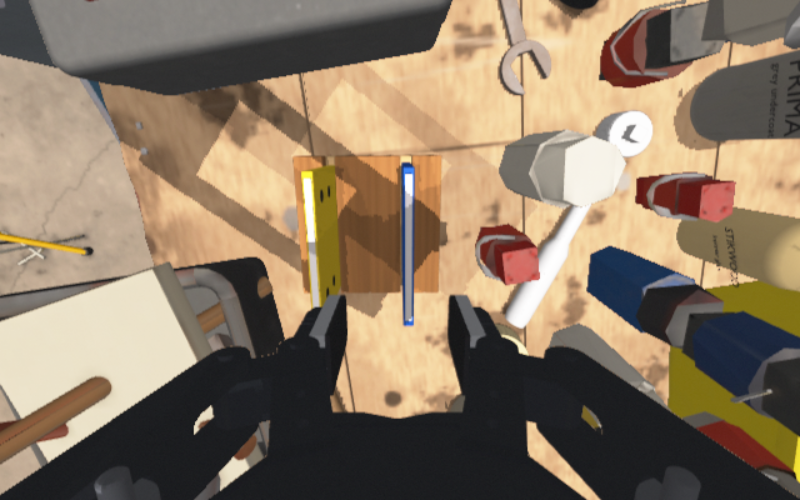

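```bash
python3 - <<'E'
from h import *
im=cv2.imread("pics/w3.png")
cv2.imwrite("pics/w3y.png",cv2.resize(im[120:200,290:370],None,fx=7,fy=7,interpolation=cv2.INTER_CUBIC))
cv2.imwrite("pics/w3x.png",cv2.resize(im[200:280,290:370],None,fx=7,fy=7,interpolation=cv2.INTER_CUBIC))
E
```

```text
(no output)
```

View pics/w3y.png

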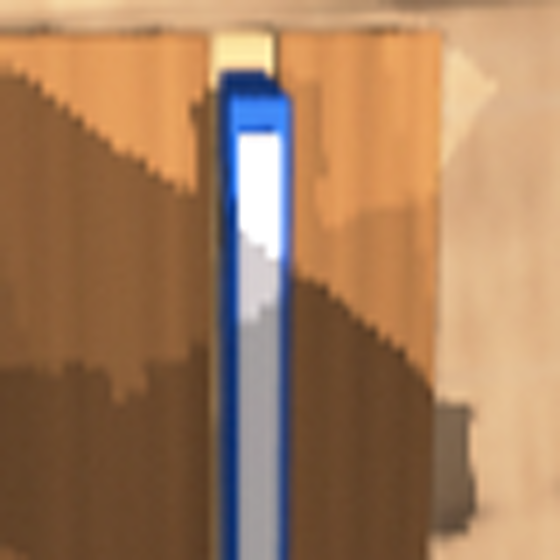

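View pics/w3x.png

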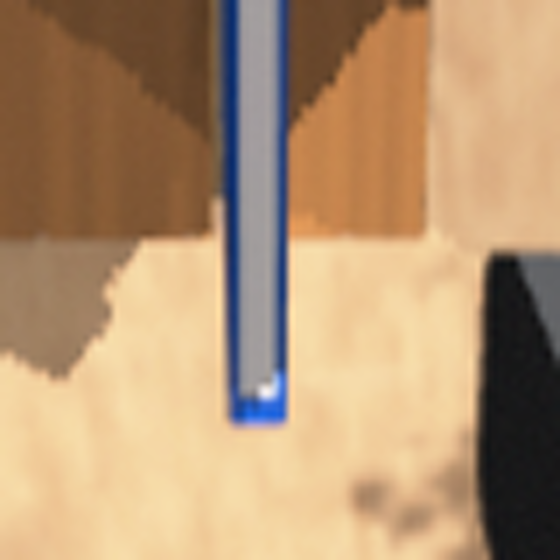

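```bash
python3 - <<'E'
from h import *
np.set_printoptions(precision=2,suppress=True)
p=load("w3")
e=lambda u,v,y0:(290+(u+.5)/7-.5,y0+(v+.5)/7-.5)
a=onz(p,e(261,96,120),114);b=onz(p,e(260,423,200),114)
print(a,b,np.linalg.norm(a-b),(a+b)/2); d=a-b; yaw=np.arctan2(-d[0],d[1]);print(yaw)
p=load("w3a"); 
s=arm.get_state(); P,Rt=cur(); print(s["time_s"],P,Rt.as_euler("zyx"), Rt.as_matrix()[:,2], "cam-tcp", Rt.inv().apply(load("w3")["position"]-P))
E
```

```text
[ 514.22 -339.94  114.  ] [ 502.51 -458.37  114.  ] 119.00220247338245 [ 508.36 -399.16  114.  ]
-0.09854084530335944
4.35 [ 500.54 -392.74  226.33] [3.13 1.47 1.58] [ 0.99 -0.1  -0.  ] cam-tcp [ -65.51 -142.56    0.2 ]
```

Request:
step_arm --steps '[[[0,1,0,0,0,0],[0,1,0,0,0,0],[0,1,0,0,0,0],[0,1,0,0,0,0],[0,0,0,0,0,0],[0,0,0,0,0,0],[0,0,0,0,0,0],[0,0,0,0,0,0]]]'

```text
time_s: 5.35
position: [502.6, -389.3, 187.8]
tcp_rot: [-0.475, 0.475, -0.523, 0.524]
wrist_force: [-0.0, 0.8, 0.2]
opening: 0.5
```

```bash
python3 - <<'E'
from h import *
np.set_printoptions(precision=2,suppress=True)
for i in range(4):
    P,Rt=cur(); p=arm.camera_params("wrist"); print(P,Rt.as_matrix()[:,2], "cam-tcp", Rt.inv().apply(p["position"]-P)); 
    if i<1: snap("w4")
im=cv2.imread("pics/w4.png")
cv2.imwrite("pics/w4z.png",cv2.resize(im[80:300,280:380],None,fx=5,fy=2.7,interpolation=cv2.INTER_CUBIC))
E
```

```text
[ 502.6  -389.3   187.82] [ 1.  -0.1  0. ] cam-tcp [ -67.56 -142.61    0.19]
[ 502.54 -389.27  187.69] [ 1.  -0.1  0. ] cam-tcp [ -67.57 -142.63    0.2 ]
[ 502.54 -389.27  187.69] [ 1.  -0.1  0. ] cam-tcp [ -67.57 -142.63    0.2 ]
[ 502.54 -389.27  187.69] [ 1.  -0.1  0. ] cam-tcp [ -67.57 -142.63    0.2 ]
```

View pics/w4z.png

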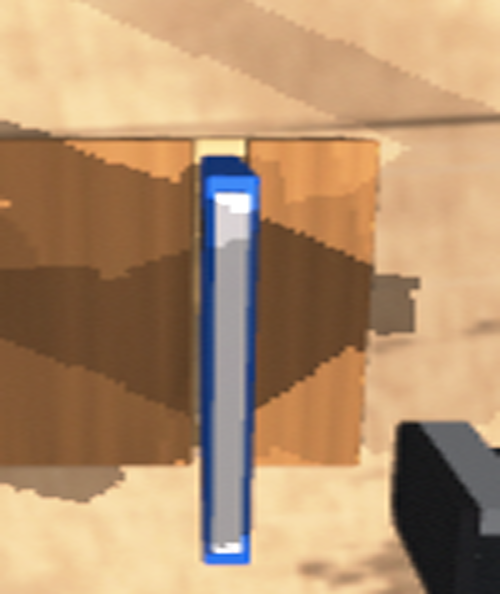

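```bash
python3 - <<'E'
from h import *
np.set_printoptions(precision=3,suppress=True)
p=load("w4")
e=lambda u,v:(280+(u+.5)/5-.5,80+(v+.5)/2.7-.5)
a=onz(p,e(232,177),114);b=onz(p,e(227.5,562),114)
c=(a+b)/2;print(a,b,np.linalg.norm(a-b),c); d=a-b; yaw=np.arctan2(-d[0],d[1]);print(yaw)
P,Rt=cur()
yp=yaw
print("toolz yaw",np.arctan2(*Rt.as_matrix()[[1,0],2]),"tool y",Rt.as_matrix()[:,1])
r,Pe,Re=rows(P,Rt,[c[0],c[1],84],down(-0.095),8,2)
show(r)
E
```

```text
[ 513.941 -340.626  114.   ] [ 502.487 -458.193  114.   ] 118.1235443452261 [ 508.214 -399.409  114.   ]
-0.09711414601342253
toolz yaw -0.09709074506549677 tool y [ 0. -0. -1.]
[[0.12,1.3,0.08,-0.0,-0.0,0.0],[0.12,1.29,0.08,-0.0,-0.001,0.0],[0.12,1.3,0.09,-0.0,0.0,0.0],[0.12,1.29,0.08,-0.0,-0.0,0.0],[0.11,1.3,0.08,-0.0,-0.0,0.0],[0.12,1.3,0.08,-0.0,-0.001,0.0],[0.12,1.29,0.08,-0.0,0.0,0.0],[0.12,1.3,0.09,-0.001,-0.0,0.0]]
```

Request:
step_arm --steps '[[[0.48,1.0,0.33,0,0,0],[0.47,1.5,0.33,0,0,0],[0,1.6,0,0,0,0],[0,1.6,0,0,0,0],[0,1.6,0,0,0,0],[0,1.6,0,0,0,0],[0,1.48,0,0,0,0],[0,0,0,0,0,0]]]'

```text
time_s: 6.4
position: [507.1, -398.3, 81.5]
tcp_rot: [0.475, -0.475, 0.525, -0.523]
wrist_force: [-1.0, -0.2, -0.4]
opening: 0.5
```

Request:
step_arm --steps '[[[0,0,0,0,0,0],[0,0,0,0,0,0],[0,0,0,0,0,0],[0,0,0,0,0,0],[0,0,0,0,0,0],[0,0,0,0,0,0],[0,0,0,0,0,0],[0,0,0,0,0,0]]]' --jaw 1 --newtons 50

```text
time_s: 7.4
position: [508.6, -399.8, 84.7]
tcp_rot: [-0.475, 0.475, -0.523, 0.524]
wrist_force: [-0.6, 0.1, 5.9]
opening: 0.082
```

```bash
python3 - <<'E'
from h import *
np.set_printoptions(precision=3,suppress=True)
s=arm.get_state();print(s["time_s"],s["position"],s["wrist_force"],s["opening"]*85)
snap("w5")
E
```

```text
7.4 [ 508.617 -399.751   84.671] [-0.63   0.098  5.931] 6.971611415859048
```

View pics/w5.png

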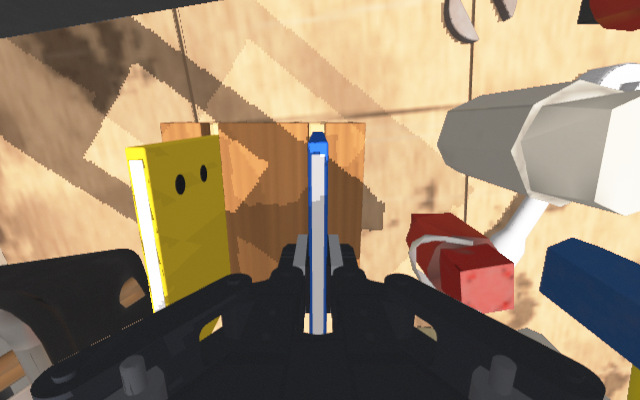

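Request:
step_arm --steps '[[[0,-1.0,0,0,0,0],[0,-2.0,0,0,0,0],[0,-3.0,0,0,0,0],[0,-3.5,0,0,0,0],[0,-3.5,0,0,0,0],[0,-3.5,0,0,0,0],[0,-2.5,0,0,0,0],[0,-1.5,0,0,0,0]]]'

```text
time_s: 8.45
position: [508.4, -399.5, 291.7]
tcp_rot: [-0.475, 0.475, -0.522, 0.525]
wrist_force: [-0.1, 0.6, -1.4]
opening: 0.084
```

```bash
cat >> h.py <<'E'
L=70.7
def ins(th,back,theta=0.27,fx=-5.5,fz=1.1,y=0.):
    """TCP pose with plate foot at seat (fx,y,fz) shifted 'back' mm up along plate"""
    d=np.array([np.sin(theta),0,-np.cos(theta)])
    return s2w(th,np.array([fx,y,fz])-(L+back)*d)[0], down(th[2],theta-0.09)
E
python3 - <<'E'
from h import *
th=pickle.load(open("th.pkl","rb"));print(th)
s=arm.get_state();print(s["time_s"],s["position"],s["wrist_force"])
P,Rt=cur(); P=np.array([508.6,-399.8,289.7])
Pa,Ra=ins(th,190);print(Pa,Ra.as_matrix()[:,1])
r,Pe,Re=rows(P,Rt,Pa,Ra,14,1)
Z=[[0]*6]
r=r+Z*2
show(r[:8]);show(r[8:]);print(Pe)
E
```

```text
[530.43920374 241.89535285   0.63730212]
8.45 [ 508.44068628 -399.53899351  291.66568097] [-0.13441088  0.56074446 -1.36668726]
[488.60489696 210.92295638 290.07793074] [ 0.14388678  0.10652784 -0.98384369]
[[-4.3,-0.0,-0.6,0.012,-0.052,0.005],[-4.4,-0.0,-0.3,0.012,-0.053,0.005],[-4.3,0.0,-0.1,0.012,-0.052,0.005],[-4.4,0.1,0.1,0.013,-0.052,0.005],[-4.4,0.0,0.4,0.012,-0.052,0.005],[-4.3,0.1,0.5,0.012,-0.053,0.005],[-4.3,0.1,0.8,0.012,-0.052,0.004],[-4.2,0.2,1.0,0.012,-0.052,0.005]]
[[-4.2,0.2,1.3,0.012,-0.053,0.005],[-4.1,0.2,1.4,0.012,-0.052,0.005],[-4.0,0.3,1.7,0.013,-0.052,0.005],[-4.0,0.3,1.8,0.012,-0.052,0.005],[-3.8,0.3,2.1,0.012,-0.053,0.005],[-3.7,0.4,2.3,0.012,-0.052,0.005],[0,0,0,0,0,0],[0,0,0,0,0,0]]
[489.02412953 211.02203718 290.50077373]
```

Request:
step_arm --steps '[[[-4.3,0,-0.6,0.012,-0.052,0.005],[-4.4,0,-0.3,0.012,-0.053,0.005],[-4.3,0,-0.1,0.012,-0.052,0.005],[-4.4,0.1,0.1,0.013,-0.052,0.005],[-4.4,0,0.4,0.012,-0.052,0.005],[-4.3,0.1,0.5,0.012,-0.053,0.005],[-4.3,0.1,0.8,0.012,-0.052,0.004],[-4.2,0.2,1.0,0.012,-0.052,0.005]]]'

```text
time_s: 9.45
position: [495.8, -48.9, 289.6]
tcp_rot: [0.606, -0.54, 0.397, -0.429]
wrist_force: [0.4, -0.5, -2.1]
opening: 0.082
```

Request:
step_arm --steps '[[[-4.2,0.2,1.3,0.012,-0.053,0.005],[-4.1,0.2,1.4,0.012,-0.052,0.005],[-4.0,0.3,1.7,0.013,-0.052,0.005],[-4.0,0.3,1.8,0.012,-0.052,0.005],[-3.8,0.3,2.1,0.012,-0.053,0.005],[-3.7,0.4,2.3,0.012,-0.052,0.005],[0,0,0,0,0,0],[0,0,0,0,0,0]]]'

```text
time_s: 10.45
position: [488.2, 211.4, 290.5]
tcp_rot: [0.686, -0.572, 0.29, -0.344]
wrist_force: [0.3, -0.2, -0.8]
opening: 0.083
```

```bash
python3 - <<'E'
from h import *
np.set_printoptions(precision=3,suppress=True)
th=pickle.load(open("th.pkl","rb"))
for i in range(3):
    s=arm.get_state();P,Rt=cur();print(s["time_s"],P,abs(s["joint_vel"]).max(),Rt.as_matrix()[:,1]); snap("w6")
overlay("w6",th,(220,420,80,400),1.9,"ov6")
cv2.imwrite("pics/w6z.png",cv2.resize(cv2.imread("pics/w6.png"),None,fx=1.25,fy=1.25))
E
```

```text
10.45 [488.16  211.353 290.535] 0.02366669225952598 [ 0.141  0.108 -0.984]
10.5 [488.37  210.919 290.614] 0.014747170758087607 [ 0.141  0.108 -0.984]
10.55 [488.54  210.695 290.655] 0.006925578469172625 [ 0.141  0.108 -0.984]
```

View pics/ov6.png

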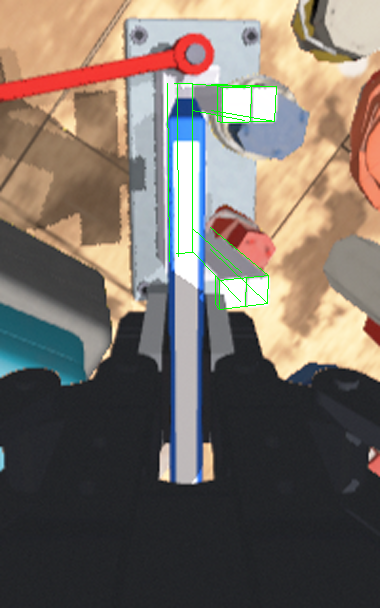

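View pics/w6z.png

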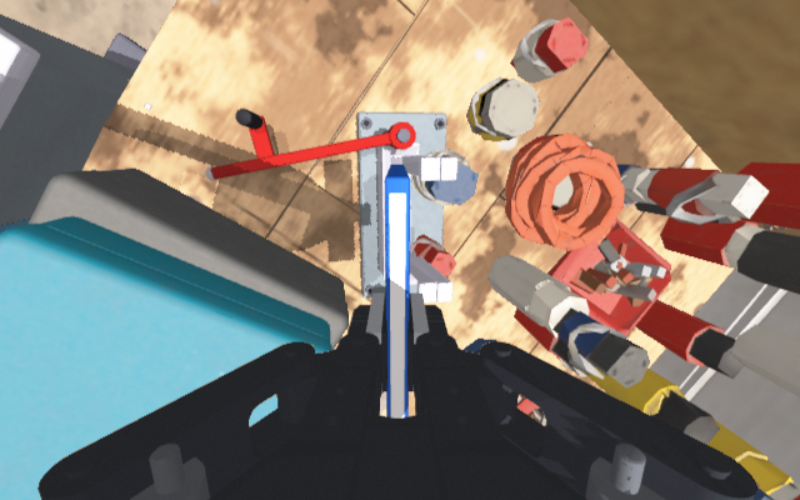

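```bash
python3 - <<'E'
from h import *
im=cv2.imread("pics/w6.png")
a=cv2.resize(im[110:160,310:380],None,fx=8,fy=8,interpolation=cv2.INTER_CUBIC)
b=cv2.resize(im[205:255,310:380],None,fx=8,fy=8,interpolation=cv2.INTER_CUBIC)
cv2.imwrite("pics/w6h.png",np.hstack([a,b])[:,:] if 0 else cv2.resize(np.vstack([a,b]),None,fx=.74,fy=.74))
E
```

```text
(no output)
```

View pics/w6h.png

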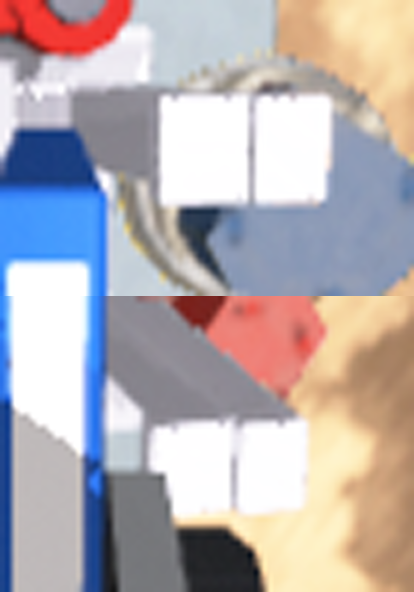

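```bash
python3 - <<'E'
from h import *
np.set_printoptions(precision=2,suppress=True)
k=5.92
a=lambda u,v:(310+(u+.5)/k-.5,110+(v+.5)/k-.5); b=lambda u,v:(310+(u+.5)/k-.5,205+(v-296+.5)/k-.5)
obs=[((-16,62,111),a(159,94)),((-16,44,111),a(159,206)),((0,44,111),a(251,206)),((0,62,111),a(251,95)),((14,44,111),a(332,206)),((14,62,111),a(332,96)),
((-16,-44,111),b(150,425)),((0,-62,111),b(236,514)),((0,-44,111),b(236,421)),((14,-62,111),b(305,514)),((14,-44,111),b(307,418))]
M=np.array([o[0] for o in obs],float);U=np.array([o[1] for o in obs]);p=load("w6")
f=lambda th:(proj(p,s2w(th[:3],M)+[0,0,th[3] if len(th)>3 else 0])-U).ravel()
r=least_squares(f,[530,245,.634],x_scale=[1,1,.01]); print(r.x,r.fun.reshape(-1,2).T)
r2=least_squares(f,[530,245,.634,0],x_scale=[1,1,.01,1]); print(r2.x,abs(r2.fun).mean())
pickle.dump(r.x,open("th6.pkl","wb"))
print("z shift?"); P,Rt=cur()
for th in (pickle.load(open("th.pkl","rb")),r.x):
  # foot in seat
  foot=P+Rt.as_matrix()[:,1]*L; print("foot seat",w2s(th,foot), "toolz yaw",np.arctan2(*Rt.as_matrix()[[1,0],2]))
# plate top edge in image: check plate centre along width
q=proj(p,[P-Rt.as_matrix()[:,1]*29.3+Rt.apply([sx*60,0,sz]) for sx in(-1,1) for sz in (-4,4)]);print(q*1.25)
E
```

```text
[531.2  241.68   0.63] [[ 0.78  0.48 -0.11  0.43 -1.05 -0.31  0.64 -0.46 -0.01 -0.43 -0.15]
 [ 0.54  0.2  -0.15  0.28 -0.44  0.03  1.01 -0.14  0.29 -1.48 -0.39]]
[530.7  241.64   0.64   1.44] 0.41654998830698403
z shift?
foot seat [[-56.47  -0.05 184.79]] toolz yaw 0.6351528499626916
foot seat [[-56.95   0.48 184.75]] toolz yaw 0.6351528499626916
[[382.61 174.8 ]
 [408.83 174.77]
 [386.13 486.03]
 [406.5  485.99]]
```

Request:
step_arm --steps '[[[0,1.5,0.05,0,0,0],[0,2.5,0,0,0,0],[0,2.5,0,0,0,0],[0,2.5,0,0,0,0],[0,2.5,0,0,0,0],[0,2.0,0,0,0,0],[0,1.0,0,0,0,0],[0,0,0,0,0,0]]]'

```text
time_s: 11.6
position: [508.8, 227.2, 146.9]
tcp_rot: [0.685, -0.572, 0.29, -0.344]
wrist_force: [-0.9, -0.3, -1.7]
opening: 0.081
```

```bash
python3 - <<'E'
from h import *
np.set_printoptions(precision=3,suppress=True)
pickle.dump(np.array([530.8,241.7,.636]),open("th.pkl","wb"))
th=pickle.load(open("th.pkl","rb"))
snap("w7a"); snap("w7")
s=arm.get_state();P,Rt=cur();print(s["time_s"],P,abs(s["joint_vel"]).max(),s["wrist_force"]); 
print("foot",w2s(th,P+Rt.as_matrix()[:,1]*L))
overlay("w7",th,(240,440,30,330),2,"ov7")
cv2.imwrite("pics/s7.png",cv2.resize(arm.read_camera("scene")[200:300,220:340,::-1],None,fx=6,fy=6,interpolation=cv2.INTER_CUBIC))
E
```

```text
11.7 [509.742 227.608 148.752] 0.011109635540963251 [ 0.114  0.057 -1.453]
foot [[-16.838   1.394  45.868]]
```

View pics/ov7.png

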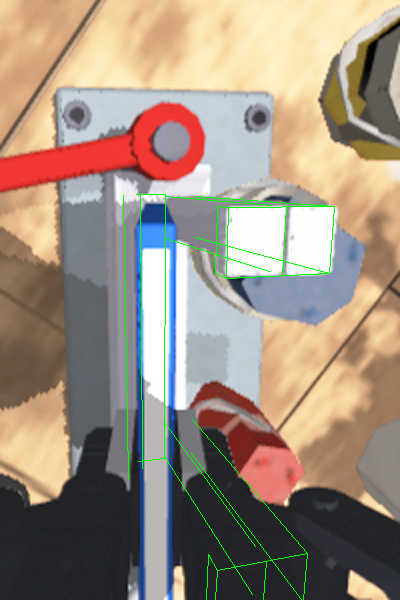

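View pics/s7.png

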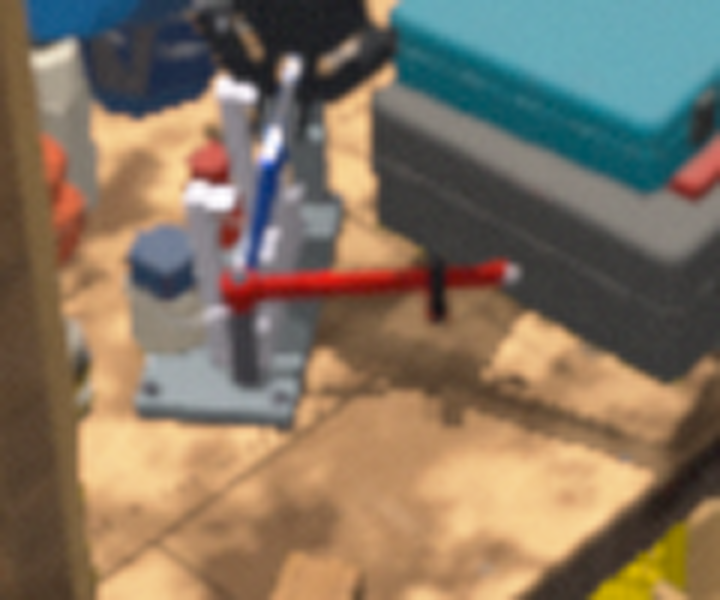

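```bash
python3 - <<'E'
from h import *
np.set_printoptions(precision=2,suppress=True)
p=load("w7");P,Rt=cur();th=pickle.load(open("th.pkl","rb"))
for sx in (-60,-59,-58):
  print(sx,(proj(p,[P-Rt.as_matrix()[:,1]*29.3+Rt.apply([sx,0,sz]) for sz in (-4,4)])-[240,30]+.5)*2)
t=down(th[2],.18)
print("tool y",Rt.as_matrix()[:,1],t.as_matrix()[:,1], (Rt.inv()*t).as_rotvec())
E
```

```text
-60 [[136.89 221.09]
 [179.19 221.02]]
-59 [[136.95 226.46]
 [179.14 226.4 ]]
-58 [[137.   231.81]
 [179.1  231.74]]
tool y [ 0.14  0.11 -0.98] [ 0.14  0.11 -0.98] [-0.  0. -0.]
```

Request:
step_arm --steps '[[[0.09,0.5,-0.11,0,0,0],[0,0.8,0,0,0,0],[0,0.9,0,0,0,0],[0,0.8,0,0,0,0],[0,0.6,0,0,0,0],[0,0.4,0,0,0,0],[0,0.2,0,0,0,0],[0,0,0,0,0,0]]]'

```text
time_s: 12.75
position: [515.0, 230.9, 106.6]
tcp_rot: [0.686, -0.572, 0.29, -0.344]
wrist_force: [0.1, 0.2, -1.2]
opening: 0.083
```

```bash
python3 - <<'E'
from h import *
np.set_printoptions(precision=3,suppress=True)
th=pickle.load(open("th.pkl","rb"))
snap("w8a"); snap("w8")
s=arm.get_state();P,Rt=cur();print(s["time_s"],P,abs(s["joint_vel"]).max(),s["wrist_force"],s["torque"]); 
print("foot",w2s(th,P+Rt.as_matrix()[:,1]*L), (Rt.inv()*down(th[2],.18)).as_rotvec())
overlay("w8",th,(240,440,10,310),2,"ov8")
E
```

```text
12.85 [515.168 230.951 106.904] 0.002891063486901703 [-0.199  0.374 -1.464] [-0.084  0.076 -0.047]
foot [[-6.772  0.873  4.754]] [ 0.     0.001 -0.003]
```

View pics/ov8.png

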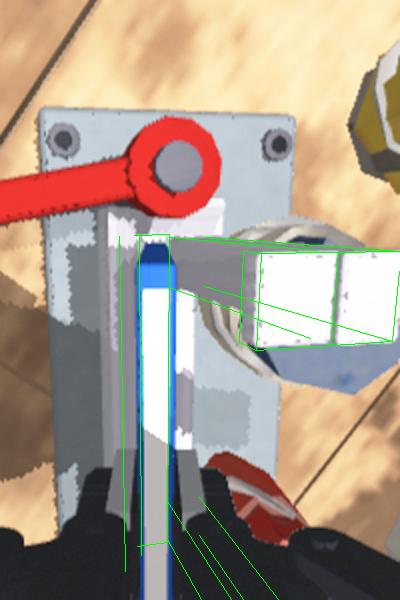

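Request:
step_arm --steps '[[[0,0.1,0,0,0,0],[0,0.1,0,0,0,0],[0,0.1,0,0,0,0],[0,0.08,0,0,0,0],[0,0,0,0,0,0],[0,0,0,0,0,0],[0,0,0,0,0,0],[0,0,0,0,0,0]]]'

```text
time_s: 13.85
position: [515.6, 231.4, 103.0]
tcp_rot: [0.686, -0.572, 0.289, -0.345]
wrist_force: [-1.7, -0.1, 2.7]
opening: 0.085
```

```bash
python3 - <<'E'
from h import *
np.set_printoptions(precision=3,suppress=True)
th=pickle.load(open("th.pkl","rb"))
s=arm.get_state();P,Rt=cur();print(s["time_s"],P,abs(s["joint_vel"]).max(),s["wrist_force"],s["torque"]); 
print("foot",w2s(th,P+Rt.as_matrix()[:,1]*L))
E
```

```text
13.85 [515.614 231.358 103.021] 0.0016129050916843897 [-1.652 -0.055  2.728] [-0.015  0.158 -0.006]
foot [[-5.838  0.944  0.938]]
```

```bash
python3 - <<'E'
from h import *
th=pickle.load(open("th.pkl","rb"))
P,Rt=cur(); out=[]
n=8
for k in range(1,n+1):
    f=k/n; thk=.27*(1-f)
    Pt,Rk=ins(th,0,thk,-5.84+(1.04)*f,4*np.sin(thk)-.13+.2*f,.94-.3*f)
    sh=np.round(Rt.inv().apply(Pt-P)/10,2); tr=np.round((Rt.inv()*Rk).as_rotvec(),3); out.append([*map(float,sh),*map(float,tr)])
    P=P+Rt.apply(sh*10);Rt=Rt*R.from_rotvec(tr)
show(out);print(w2s(th,P+Rt.as_matrix()[:,1]*L))
E
```

```text
[[-0.02,0.02,0.25,-0.033,0.001,-0.003],[0.0,0.02,0.24,-0.034,-0.0,-0.0],[0.01,0.01,0.25,-0.034,-0.0,-0.0],[0.0,0.02,0.25,-0.034,-0.0,-0.0],[0.0,0.02,0.25,-0.033,-0.0,-0.0],[0.01,0.01,0.25,-0.034,-0.0,-0.0],[0.0,0.02,0.25,-0.034,-0.0,-0.0],[0.01,0.01,0.25,-0.034,-0.0,-0.0]]
[[-4.87632487  0.63371496  0.09717218]]
```

Request:
step_arm --steps '[[[-0.02,0.02,0.25,-0.033,0.001,-0.003],[0,0.02,0.24,-0.034,0,0],[0.01,0.01,0.25,-0.034,0,0],[0,0.02,0.25,-0.034,0,0],[0,0.02,0.25,-0.033,0,0],[0,0,0,0,0,0],[0,0,0,0,0,0],[0,0,0,0,0,0]]]'

```text
time_s: 14.85
position: [525.5, 238.7, 103.4]
tcp_rot: [0.635, -0.627, 0.317, -0.321]
wrist_force: [1.6, 1.0, 1.6]
opening: 0.087
```

```bash
python3 - <<'E'
from h import *
np.set_printoptions(precision=3,suppress=True)
th=pickle.load(open("th.pkl","rb"))
s=arm.get_state();P,Rt=cur();print(s["time_s"],P,abs(s["joint_vel"]).max(),s["wrist_force"],s["torque"]); 
print("foot",w2s(th,P+Rt.as_matrix()[:,1]*L),"seat rot",(seat(th)[1].inv()*Rt).as_matrix()[:,1])
snap("w9")
overlay("w9",th,(240,440,10,310),2,"ov9")
E
```

```text
14.85 [525.507 238.75  103.448] 0.006035808371576472 [1.609 0.959 1.62 ] [ 0.098 -0.173  0.007]
foot [[-5.182  0.798  0.289]] seat rot [ 0.102  0.    -0.995]
```

View pics/ov9.png

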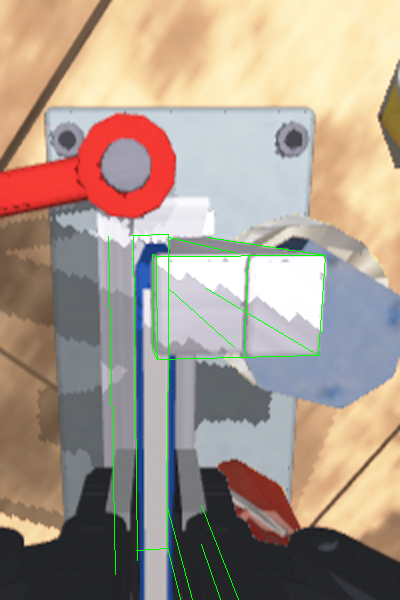

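Request:
step_arm --steps '[[[0.01,0.01,0.25,-0.034,0,0],[0,0.01,0.25,-0.034,0,0],[0.01,0.01,0.25,-0.034,0,0],[0,0,0,0,0,0],[0,0,0,0,0,0],[0,0,0,0,0,0],[0,0,0,0,0,0],[0,0,0,0,0,0]]]'

```text
time_s: 15.9
position: [531.4, 243.0, 102.9]
tcp_rot: [-0.602, 0.659, -0.333, 0.304]
wrist_force: [-1.0, -0.6, 1.3]
opening: 0.082
```

```bash
python3 - <<'E'
from h import *
np.set_printoptions(precision=3,suppress=True)
th=pickle.load(open("th.pkl","rb"))
s=arm.get_state();P,Rt=cur();print(s["time_s"],P,abs(s["joint_vel"]).max(),s["wrist_force"],s["torque"]); 
print("foot",w2s(th,P+Rt.as_matrix()[:,1]*L),"seat rot",(seat(th)[1].inv()*Rt).as_matrix()[:,1])
snap("w10")
overlay("w10",th,(240,440,10,310),2,"ov10")
E
```

```text
15.9 [531.424 242.951 102.861] 0.00365723483884296 [-0.951 -0.61   1.299] [-0.045  0.145 -0.102]
foot [[-5.178  0.676 -0.014]] seat rot [-0.001  0.001 -1.   ]
```

View pics/ov10.png

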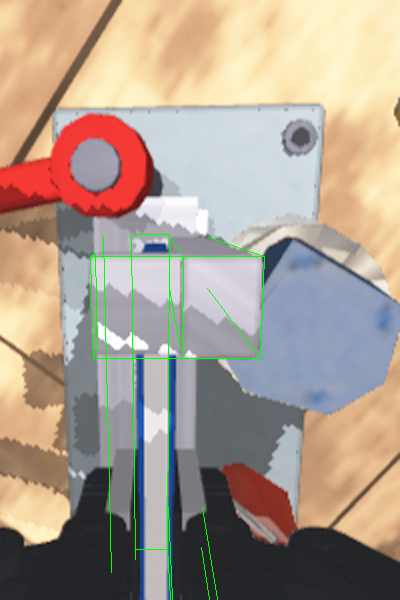

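Request:
step_arm --steps '[[[0,0,0,0,0,0],[0,0,0,0,0,0],[0,0,0,0,0,0],[0,0,0,0,0,0],[0,0,0,0,0,0],[0,0,0,0,0,0],[0,0,0,0,0,0],[0,0,0,0,0,0]]]' --jaw 0.4

```text
time_s: 16.95
position: [531.6, 243.1, 102.9]
tcp_rot: [-0.602, 0.659, -0.333, 0.304]
wrist_force: [0.3, -0.3, -0.3]
opening: 0.301
```

```bash
python3 - <<'E'
from h import *
np.set_printoptions(precision=3,suppress=True)
th=pickle.load(open("th.pkl","rb"))
s=arm.get_state();P,Rt=cur();print(s["time_s"],P,s["wrist_force"],s["opening"]); 
snap("w11")
overlay("w11",th,(240,440,10,310),2,"ov11")
E
```

```text
16.95 [531.591 243.057 102.897] [ 0.263 -0.335 -0.298] 0.3011360722021506
```

View pics/ov11.png

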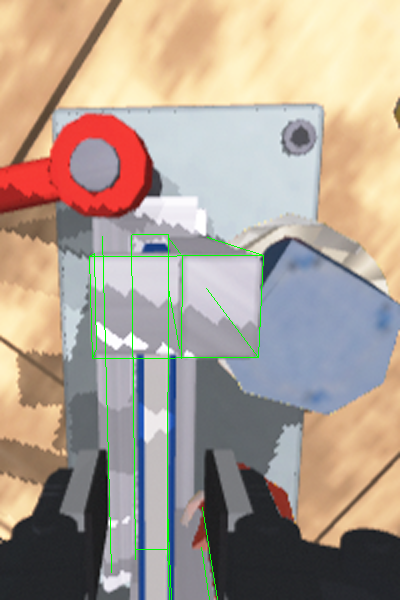

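```bash
python3 - <<'E'
from h import *
P,Rt=cur(); th=pickle.load(open("th.pkl","rb"))
P2=P-Rt.as_matrix()[:,1]*120;print(P2)
r,Pe,Re=rows(P2,Rt,[372,240,228],down(th[2]),8,1)
show(r[:4]);show(r[4:]);print(Pe)
E
```

```text
[540.36469739 249.43564927 222.40023166]
[[-1.2,0.1,-1.8,0.011,-0.0,-0.0],[-1.1,0.1,-1.7,0.012,-0.0,-0.0],[-1.2,0.0,-1.8,0.011,-0.0,-0.0],[-1.1,0.0,-1.8,0.011,-0.0,-0.0]]
[[-1.2,0.1,-1.7,0.012,-0.0,-0.0],[-1.1,-0.1,-1.8,0.011,-0.0,-0.0],[-1.2,0.0,-1.7,0.011,-0.0,-0.0],[-1.1,-0.0,-1.8,0.012,-0.0,-0.0]]
[372.3258812  239.76151389 227.64810378]
```

Request:
step_arm --steps '[[[0,-1.5,0,0,0,0],[0,-3.0,0,0,0,0],[0,-4.0,0,0,0,0],[0,-3.5,0,0,0,0],[-1.2,0.1,-1.8,0.011,0,0],[-1.1,0.1,-1.7,0.012,0,0],[-1.2,0,-1.8,0.011,0,0],[-1.1,0,-1.8,0.011,0,0]]]'

```text
time_s: 18.0
position: [455.5, 244.4, 227.1]
tcp_rot: [-0.617, 0.645, -0.326, 0.311]
wrist_force: [-0.2, -0.4, 1.1]
opening: 0.302
```

Request:
step_arm --steps '[[[-1.2,0.1,-1.7,0.012,0,0],[-1.1,-0.1,-1.8,0.011,0,0],[-1.2,0,-1.7,0.011,0,0],[-1.1,0,-1.8,0.012,0,0],[0,0,0,0,0,0],[0,0,0,0,0,0],[0,0,0,0,0,0],[0,0,0,0,0,0]]]'

```text
time_s: 19.0
position: [372.7, 239.7, 227.5]
tcp_rot: [0.631, -0.631, 0.319, -0.319]
wrist_force: [0.5, 0.5, 0.3]
opening: 0.297
```

```bash
python3 - <<'E'
from h import *
np.set_printoptions(precision=3,suppress=True)
s=arm.get_state();P,Rt=cur();print(s["time_s"],P,s["wrist_force"],Rt.as_matrix()[:,1]); 
p,im=snap("w12")
cv2.imwrite("pics/w12z.png",cv2.resize(im,None,fx=1.25,fy=1.25))
E
```

```text
19.0 [372.692 239.705 227.514] [0.521 0.48  0.255] [-0.001  0.    -1.   ]
```

View pics/w12z.png

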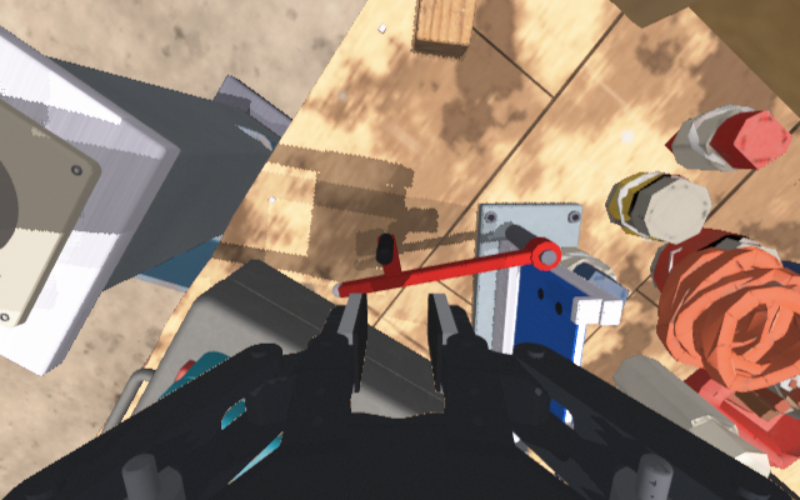

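```bash
python3 - <<'E'
from h import *
im=cv2.imread("pics/w12.png")
cv2.imwrite("pics/w12k.png",cv2.resize(im[175:245,260:360],None,fx=8,fy=8,interpolation=cv2.INTER_CUBIC))
cv2.imwrite("pics/w12f.png",cv2.resize(im[155:345,370:520],None,fx=3.1,fy=3.1,interpolation=cv2.INTER_CUBIC))
E
```

```text
(no output)
```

View pics/w12k.png

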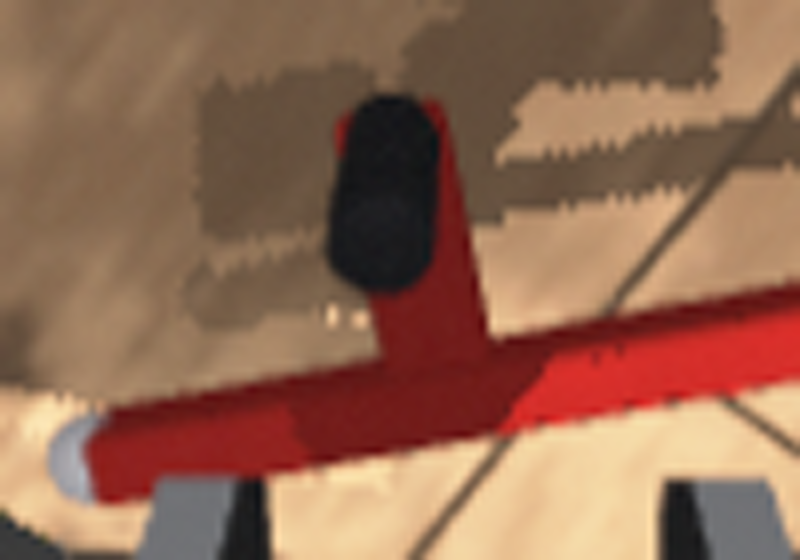

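View pics/w12f.png

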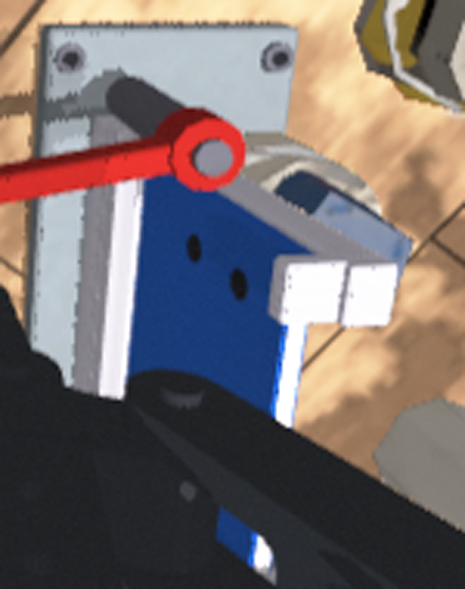

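```bash
python3 - <<'E'
from h import *
np.set_printoptions(precision=3,suppress=True)
th=pickle.load(open("th.pkl","rb")); p=load("w12")
k=onz(p,(307.1,204.6),138); h=onz(p,(438.4,204.7),100); hs={z:onz(p,(438.4,204.7),z)[:2] for z in (98,100,104)}
print("knob",k,"hinge",hs)
c=np.cos(th[2]);s=np.sin(th[2])
d=k-h; lx=d[0]*c+d[1]*s; ly=-d[0]*s+d[1]*c; r0=np.hypot(120,34); print("r",np.hypot(lx,ly),r0)
# angle: knob=120*(-sin a,-cos a)+34*(-cos a, sin a)
a0=np.arctan2(34,120); # at a: direction angle
# at a=0: (-34,-120); rotating clockwise by a
ang=lambda x,y:np.arctan2(y,x)
a=ang(-34,-120)-ang(lx,ly); print("a",(a+np.pi)%(2*np.pi)-np.pi, lx,ly)
tip=onz(p,(260+75/8,175+455/8),91); d=tip-h; print("tip",tip,"bar angle",np.arctan2(-(d[0]*c+d[1]*s),-(-d[0]*s+d[1]*c)))
# hinge in seat level frame
d=h-np.array([th[0],th[1],0]); print("hinge rel seat", d[0]*c+d[1]*s, -d[0]*s+d[1]*c)
E
```

```text
knob [366.467 234.317 138.   ] hinge {98: array([475.289, 299.643]), 100: array([474.244, 299.602]), 104: array([472.153, 299.52 ])}
r 126.0077003631496 124.72369462135092
a 1.3860684752127952 -125.48208957330695 11.497206057380211
tip [359.127 175.729  91.   ] bar angle 1.3847755393460417
hinge rel seat -11.105418003406676 80.17436220704349
```

```bash
python3 - <<'E'
from h import *
P,Rt=cur(); th=pickle.load(open("th.pkl","rb"))
Rg=down(th[2])*R.from_rotvec([0,0,-.25]); print(Rg.as_matrix()[:,1])
r,P1,R1=rows(P,Rt,[368.3,231.9,200],Rg,2,2)
r2,P2,R2=rows(P1,R1,[368.3,231.9,114],Rg,5,2)
show(r+r2);print(P2)
E
```

```text
[ 0.14695357 -0.19903107 -0.96891242]
[[0.19,1.37,-0.4,0.0,-0.0,-0.125],[0.01,1.39,-0.41,0.0,-0.0,-0.126],[-0.43,1.67,0.0,0.0,-0.0,0.0],[-0.42,1.66,0.0,0.0,-0.0,0.0],[-0.43,1.67,0.0,0.0,-0.0,0.0],[-0.42,1.67,0.0,0.0,-0.0,0.0],[-0.43,1.66,0.0,0.0,-0.0,0.0]]
[368.26885875 231.8711549  114.0250368 ]
```

Request:
step_arm --steps '[[[0.19,1.37,-0.4,0,0,-0.125],[0.01,1.39,-0.41,0,0,-0.126],[-0.43,1.67,0,0,0,0],[-0.42,1.66,0,0,0,0],[-0.43,1.67,0,0,0,0],[-0.42,1.67,0,0,0,0],[-0.43,1.66,0,0,0,0],[0,0,0,0,0,0]]]' --jaw 0.2

```text
time_s: 20.05
position: [367.1, 231.0, 112.3]
tcp_rot: [-0.586, 0.667, -0.238, 0.395]
wrist_force: [-0.1, -0.1, -0.0]
opening: 0.403
```

```bash
python3 - <<'E'
from h import *
np.set_printoptions(precision=3,suppress=True)
p,im=snap("w13a"); p,im=snap("w13")
s=arm.get_state();P,Rt=cur();print(s["time_s"],P,s["wrist_force"],Rt.as_matrix()[:,1]); 
cv2.imwrite("pics/w13z.png",cv2.resize(im[100:400,170:470],None,fx=2,fy=2))
E
```

```text
20.15 [368.166 231.928 114.275] [ 0.135 -0.512 -0.399] [ 0.147 -0.199 -0.969]
```

View pics/w13z.png

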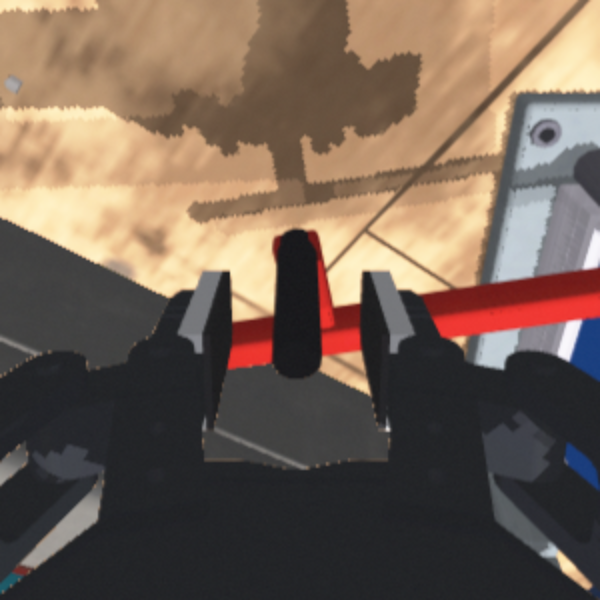

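The knob sits between the two pads at zoomed pixel (298,300), centred. I close on it now.

Request:
step_arm --steps '[[[0,0,0,0,0,0],[0,0,0,0,0,0],[0,0,0,0,0,0],[0,0,0,0,0,0],[0,0,0,0,0,0],[0,0,0,0,0,0],[0,0,0,0,0,0],[0,0,0,0,0,0]]]' --jaw 1 --newtons 25

```text
time_s: 21.15
position: [367.7, 231.7, 115.0]
tcp_rot: [-0.586, 0.666, -0.237, 0.395]
wrist_force: [-5.4, -3.5, 5.6]
opening: 0.129
```

```bash
cat > arc.py <<'E'
from h import *
np.set_printoptions(precision=3,suppress=True)
th=pickle.load(open("th.pkl","rb"))
H=np.array([473.,299.6])
def kn(a):
    x=-120*np.sin(a)-34*np.cos(a); y=-120*np.cos(a)+34*np.sin(a); c,s=np.cos(th[2]),np.sin(th[2])
    return H+[x*c-y*s, x*s+y*c]
E
python3 - <<'E'
from arc import *
s=arm.get_state();P,Rt=cur();print(s["time_s"],P,s["wrist_force"],s["opening"]*85)
# offset TCP - knob, using a0 from measured
off=P[:2]-kn(1.386); print("off",off)
def gen(a_from,a_to,n,P,Rt):
    out=[]
    for k in range(1,n+1):
        a=a_from+(a_to-a_from)*k/n; Pt=np.array([*(kn(a)+off),P[2]]) 
        sh=np.round(Rt.inv().apply(Pt-P)/10,2); out.append([*map(float,sh),0,0,0]); P=P+Rt.apply(sh*10)
    return out,P
z=P[2]; r,Pe=gen(1.386,.15,24,P,Rt)
for i in range(0,24,8): show(r[i:i+8])
print(Pe)
E
```

```text
21.15 [367.743 231.696 114.994] [-5.368 -3.483  5.615] 10.937509759793647
off [ 1.417 -3.277]
[[0.62,0.16,-0.04,0,0,0],[0.62,0.16,-0.01,0,0,0],[0.62,0.16,0.02,0,0,0],[0.62,0.16,0.06,0,0,0],[0.62,0.16,0.09,0,0,0],[0.61,0.16,0.12,0,0,0],[0.6,0.15,0.16,0,0,0],[0.6,0.15,0.19,0,0,0]]
[[0.58,0.15,0.21,0,0,0],[0.58,0.15,0.25,0,0,0],[0.56,0.14,0.28,0,0,0],[0.54,0.14,0.31,0,0,0],[0.53,0.14,0.34,0,0,0],[0.51,0.13,0.36,0,0,0],[0.5,0.13,0.4,0,0,0],[0.47,0.12,0.41,0,0,0]]
[[0.45,0.12,0.45,0,0,0],[0.43,0.11,0.46,0,0,0],[0.4,0.1,0.49,0,0,0],[0.38,0.1,0.51,0,0,0],[0.36,0.09,0.52,0,0,0],[0.33,0.08,0.55,0,0,0],[0.3,0.08,0.56,0,0,0],[0.27,0.07,0.58,0,0,0]]
[500.409 174.308 114.864]
```

Request:
step_arm --steps '[[[0.62,0.16,-0.04,0,0,0],[0.62,0.16,-0.01,0,0,0],[0.62,0.16,0.02,0,0,0],[0.62,0.16,0.06,0,0,0],[0.62,0.16,0.09,0,0,0],[0.61,0.16,0.12,0,0,0],[0.6,0.15,0.16,0,0,0],[0.6,0.15,0.19,0,0,0]]]'

```text
time_s: 22.15
position: [402.8, 193.8, 115.0]
tcp_rot: [-0.586, 0.667, -0.237, 0.395]
wrist_force: [-6.0, -5.6, 6.5]
opening: 0.131
```

```bash
python3 - <<'E'
from arc import *
s=arm.get_state();P,Rt=cur();print(s["time_s"],P,s["wrist_force"],s["torque"],s["opening"]*85)
print(kn(1.386-.412)+[1.4,-3.3])
p,im=snap("w14")
cv2.imwrite("pics/w14z.png",cv2.resize(im[50:400,170:520],None,fx=1.7,fy=1.7))
E
```

```text
22.15 [402.784 193.832 115.03 ] [-6.025 -5.553  6.532] [-0.921  0.75  -0.098] 11.173028336429898
[402.532 194.364]
```

View pics/w14z.png

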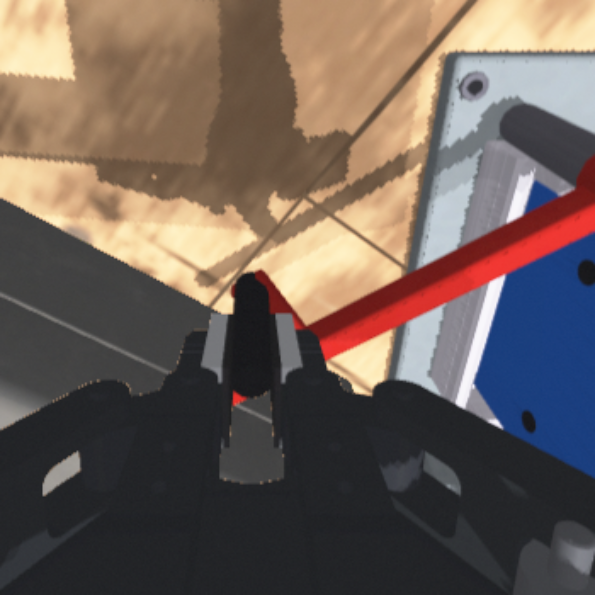

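```bash
python3 - <<'E'
from arc import *
s=arm.camera_params("scene"); S=lambda u,v:(220+(u+.5)/6-.5,200+(v+.5)/6-.5)
print("grey near-left",tri(load("w6"),(106.5,135),s,S(668,258)))
print("grey back-left",tri(load("w2"),(271,250),s,S(376,85)))
P,Rt=cur()
print("final tcp",kn(0)+[1.4,-3.3])
E
```

```text
grey near-left (array([297.941, 125.392,  91.224]), array([825.387]))
grey back-left (array([502.283, 177.326, 149.58 ]), array([959.327]))
final tcp [518.326 179.567]
```

```bash
python3 - <<'E'
from arc import *
s=arm.camera_params("scene"); S=lambda u,v:(220+(u+.5)/6-.5,200+(v+.5)/6-.5)
for z in (95,105,115): print(z,onz(load("w6"),(276,255),z)[:2],onz(load("w2"),(271,247),z)[:2],"scene",onz(s,S(376,90),z)[:2], onz(s,S(668,258),z)[:2],"w6 near",onz(load("w6"),(106.5,135),z)[:2])
E
```

```text
95 [531.28 124.48] [516.447 176.196] scene [545.932 108.469] [292.241 105.155] w6 near [310.917 145.482]
105 [528.225 128.203] [515.085 180.854] scene [536.768 117.214] [285.171 113.927] w6 near [314.417 148.581]
115 [525.171 131.926] [513.722 185.512] scene [527.605 125.958] [278.101 122.699] w6 near [317.917 151.679]
```

Request:
step_arm --steps '[[[0.6,0.15,0.16,0,0,0],[0.58,0.15,0.25,0,0,0],[0.56,0.14,0.28,0,0,0],[0.54,0.14,0.31,0,0,0],[0.53,0.14,0.34,0,0,0],[0.51,0.13,0.36,0,0,0],[0.5,0.13,0.4,0,0,0],[0.47,0.12,0.41,0,0,0]]]'

```text
time_s: 23.2
position: [449.4, 171.8, 115.0]
tcp_rot: [-0.585, 0.667, -0.237, 0.396]
wrist_force: [-4.8, -14.8, 8.6]
opening: 0.129
```

```bash
python3 - <<'E'
from arc import *
s=arm.get_state();P,Rt=cur();f=s["wrist_force"];print(s["time_s"],P,f,s["torque"],s["opening"]*85)
a=1.386-.824; k=kn(a); u=(k-H)/np.linalg.norm(k-H); print(k+[1.4,-3.3],"radial",f[:2]@u,"tang(closing)",f[:2]@[-u[1],u[0]])
p,im=snap("w15")
cv2.imwrite("pics/w15z.png",cv2.resize(im[50:400,170:520],None,fx=1.7,fy=1.7))
E
```

```text
23.2 [449.427 171.821 115.006] [ -4.84  -14.829   8.581] [-2.348  0.568 -0.341] 10.942952664970942
[449.365 174.115] radial 15.498895697103038 tang(closing) -1.7648338205872791
```

View pics/w15z.png

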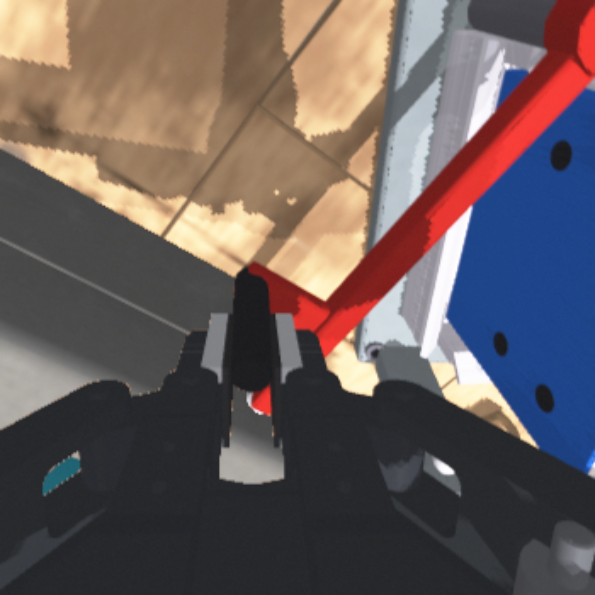

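```bash
python3 - <<'E'
from arc import *
T=np.array([[367.74,231.7],[402.78,193.83],[449.43,171.82]])
K=T-[1.417,-3.277]
f=lambda h:np.linalg.norm(K-h,axis=1)-124.72
r=least_squares(f,[473,299.6]);print(r.x,r.fun)
g=lambda h:np.linalg.norm(T-h[:2],axis=1)-124.72
r2=least_squares(g,[473,299.6]);print("tcp centre",r2.x,r2.fun)
Hn=r2.x; c,s=np.cos(th[2]),np.sin(th[2])
def kk(a): 
    x=-120*np.sin(a)-34*np.cos(a); y=-120*np.cos(a)+34*np.sin(a); return Hn+[x*c-y*s,x*s+y*c]
d=T[2]-Hn; lx=d[0]*c+d[1]*s; ly=-d[0]*s+d[1]*c; a=np.arctan2(-120,-34)-np.arctan2(ly,lx); print("a now",a)
P,Rt=cur(); z=P[2]; P=np.array([449.1,173.7,z])  # commanded
out=[]
seq=list(np.linspace(a,.12,9)[1:])+[.09,.06,.03,0]
for q in seq:
    Pt=np.array([*kk(q),z]); sh=np.round(Rt.inv().apply(Pt-P)/10,2); out.append([*map(float,sh),0,0,0]); P=P+Rt.apply(sh*10)
show(out[:8]);show(out[8:]);print(P,kk(0))
E
```

```text
[474.753 297.238] [ 0.314 -0.574  0.314]
tcp centre [476.17  293.961] [ 0.314 -0.574  0.314]
a now 0.5754272177423094
[[0.65,0.17,0.42,0,0,0],[0.48,0.12,0.51,0,0,0],[0.44,0.11,0.54,0,0,0],[0.42,0.11,0.57,0,0,0],[0.38,0.1,0.59,0,0,0],[0.36,0.09,0.61,0,0,0],[0.31,0.08,0.63,0,0,0],[0.29,0.07,0.64,0,0,0]]
[[0.13,0.04,0.35,0,0,0],[0.13,0.03,0.35,0,0,0],[0.11,0.03,0.36,0,0,0],[0.1,0.02,0.36,0,0,0]]
[520.105 177.287 115.123] [520.095 177.228]
```

Request:
step_arm --steps '[[[0.7,0.18,0.42,0,0,0],[0.48,0.12,0.51,0,0,0],[0.44,0.11,0.54,0,0,0],[0.42,0.11,0.57,0,0,0],[0.38,0.1,0.59,0,0,0],[0.36,0.09,0.61,0,0,0],[0.31,0.08,0.63,0,0,0],[0.29,0.07,0.64,0,0,0]]]'

```text
time_s: 24.25
position: [507.4, 170.9, 115.0]
tcp_rot: [-0.586, 0.667, -0.237, 0.396]
wrist_force: [-0.0, -2.2, 2.3]
opening: 0.126
```

```bash
python3 - <<'E'
from arc import *
s=arm.get_state();P,Rt=cur();f=s["wrist_force"];print(s["time_s"],P,f,s["torque"],s["opening"]*85)
Hn=np.array([476.17,293.96]); d=P[:2]-Hn; print("r",np.linalg.norm(d)); c,sn=np.cos(th[2]),np.sin(th[2]); lx=d[0]*c+d[1]*sn; ly=-d[0]*sn+d[1]*c; print("a",np.arctan2(-120,-34)-np.arctan2(ly,lx))
u=d/np.linalg.norm(d); print("radial",f[:2]@u,"closing",f[:2]@[-u[1],u[0]])
p,im=snap("w16")
cv2.imwrite("pics/w16z.png",cv2.resize(im[50:400,170:520],None,fx=1.7,fy=1.7))
E
```

```text
24.25 [507.375 170.927 115.016] [-0.025 -2.24   2.335] [-0.239  0.041 -0.006] 10.72889871165553
r 126.92817937671853
a 0.11150757881420859
radial 2.165181750731544 closing -0.5744473587220972
```

View pics/w16z.png

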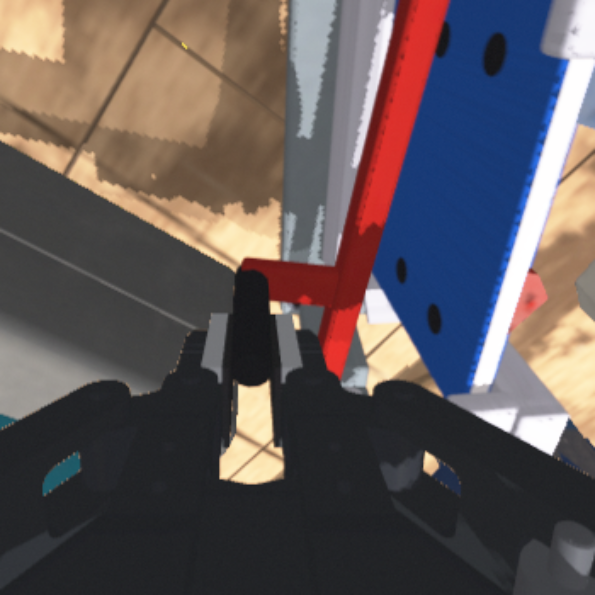

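Request:
step_arm --steps '[[[0.12,0.03,0.36,0,0,0],[0.11,0.03,0.36,0,0,0],[0.11,0.03,0.36,0,0,0],[0.1,0.03,0.36,0,0,0],[0,0,0,0,0,0],[0,0,0,0,0,0],[0,0,0,0,0,0],[0,0,0,0,0,0]]]'

```text
time_s: 25.3
position: [521.6, 175.8, 114.9]
tcp_rot: [-0.586, 0.667, -0.237, 0.396]
wrist_force: [2.5, -9.8, 1.5]
opening: 0.127
```

```bash
cat > st.py <<'E'
from arc import *
s=arm.get_state();P,Rt=cur();f=s["wrist_force"];print(s["time_s"],P,f,s["torque"],s["opening"]*85)
Hn=np.array([476.17,293.96]); d=P[:2]-Hn; print("r",np.linalg.norm(d)); c,sn=np.cos(th[2]),np.sin(th[2]); lx=d[0]*c+d[1]*sn; ly=-d[0]*sn+d[1]*c; print("a",np.arctan2(-120,-34)-np.arctan2(ly,lx))
u=d/np.linalg.norm(d); print("radial",f[:2]@u,"closing",f[:2]@[-u[1],u[0]])
E
python3 st.py; python3 - <<'E'
from h import *
p,im=snap("w17")
cv2.imwrite("pics/w17z.png",cv2.resize(im[50:400,170:520],None,fx=1.7,fy=1.7))
E
```

```text
25.3 [521.598 175.75  114.928] [ 2.462 -9.832  1.505] [-1.599 -0.242 -0.017] 10.78564695591857
r 126.63809742090977
a -0.006992553496930842
radial 10.061151338593346 closing -1.2288195775525879
```

View pics/w17z.png

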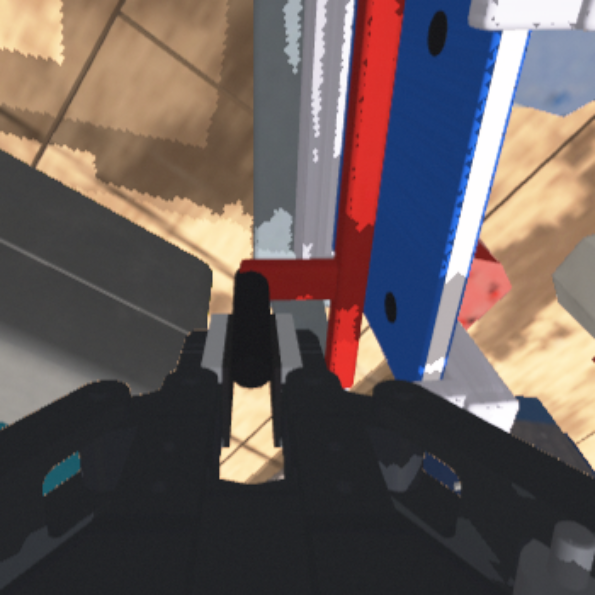

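Request:
step_arm --steps '[[[0.05,0.01,0.2,0,0,0],[0.05,0.01,0.2,0,0,0],[0,0,0,0,0,0],[0,0,0,0,0,0],[0,0,0,0,0,0],[0,0,0,0,0,0],[0,0,0,0,0,0],[0,0,0,0,0,0]]]'

```text
time_s: 26.35
position: [522.3, 175.8, 114.5]
tcp_rot: [-0.583, 0.669, -0.238, 0.395]
wrist_force: [-17.4, -17.7, 15.8]
opening: 0.127
```

```bash
python3 st.py
```

```text
26.35 [522.308 175.766 114.453] [-17.354 -17.686  15.774] [-2.944  2.449 -0.807] 10.796907379350625
r 126.87970733228923
a -0.01226219949915519
radial 10.164871406785917 closing -22.597730149108056
```

Request:
step_arm --steps '[[[-0.05,-0.01,-0.2,0,0,0],[-0.05,-0.01,-0.15,0,0,0],[0,0,0,0,0,0],[0,0,0,0,0,0],[0,0,0,0,0,0],[0,0,0,0,0,0],[0,0,0,0,0,0],[0,0,0,0,0,0]]]'

```text
time_s: 27.35
position: [521.7, 175.7, 114.9]
tcp_rot: [-0.585, 0.667, -0.237, 0.396]
wrist_force: [0.5, -13.1, 3.0]
opening: 0.125
```

Request:
step_arm --steps '[[[0,0,0,0,0,0],[0,0,0,0,0,0],[0,0,0,0,0,0],[0,0,0,0,0,0],[0,0,0,0,0,0],[0,0,0,0,0,0],[0,0,0,0,0,0],[0,0,0,0,0,0]]]' --jaw 0.4

```text
time_s: 28.35
position: [521.1, 177.8, 114.1]
tcp_rot: [-0.587, 0.666, -0.237, 0.395]
wrist_force: [0.4, -0.0, -0.8]
opening: 0.297
```

```bash
python3 st.py; python3 - <<'E'
from h import *
p,im=snap("w18")
cv2.imwrite("pics/w18z.png",cv2.resize(im[50:400,170:520],None,fx=1.7,fy=1.7))
E
```

```text
28.35 [521.073 177.847 114.105] [ 0.363 -0.022 -0.828] [ 0.069  0.05  -0.009] 25.225576698796704
r 124.49339281684964
a -0.009100701334313399
radial 0.15134991892285718 closing 0.3309282697915444
```

View pics/w18z.png

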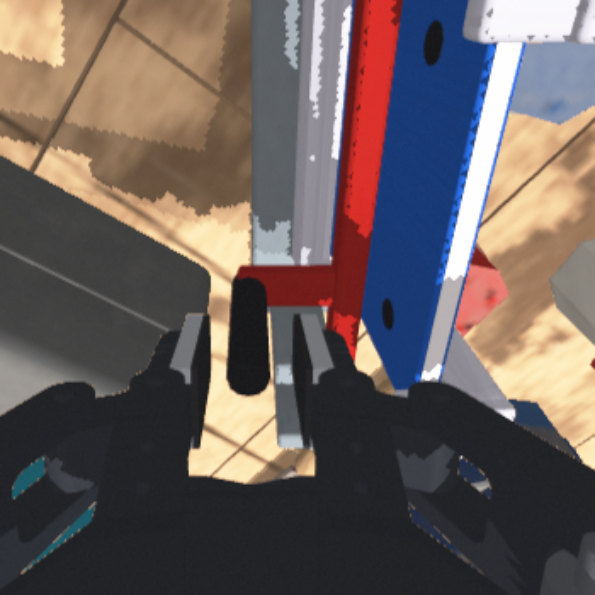

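Request:
step_arm --steps '[[[0.26,-1.0,0,0,0,0],[0.5,-2.0,0,0,0,0],[0.6,-2.4,0,0,0,0.05],[0.5,-2.4,0,0,0,0.05],[0.4,-2.4,0,0,0,0.05],[0.2,-2.4,0,0,0,0.05],[0,-1.5,0,0,0,0.05],[0,0,0,0,0,0]]]'

```text
time_s: 29.4
position: [521.9, 178.1, 260.0]
tcp_rot: [0.632, -0.63, 0.318, -0.32]
wrist_force: [0.3, -0.4, -0.8]
opening: 0.303
```

Request:
step_arm --steps '[[[-2,0,-1,0,0,0],[-2,0,-1,0,0,0],[-2,0,-1,0,0,0],[-1,0,0,0,0,0],[0,0,0,0,0,0],[0,0,0,0,0,0],[0,0,0,0,0,0],[0,0,0,0,0,0]]]'

```text
time_s: 30.4
position: [455.1, 216.8, 257.6]
tcp_rot: [-0.631, 0.631, -0.319, 0.319]
wrist_force: [0.8, 0.6, -0.1]
opening: 0.3
```

```bash
python3 - <<'E'
from h import *
np.set_printoptions(precision=3,suppress=True)
s=arm.get_state();P,Rt=cur();print(s["time_s"],P,s["wrist_force"],Rt.as_matrix()[:,1]);
th=pickle.load(open("th.pkl","rb"))
p,im=snap("w19")
c,sn=np.cos(th[2]),np.sin(th[2])
def K(hinge,a):
    def w(l,n,z): # l along bar, n front
        x=-l*np.sin(a)-n*np.cos(a); y=-l*np.cos(a)+n*np.sin(a); return [hinge[0]+x*c-y*sn,hinge[1]+x*sn+y*c,z]
    return [w(0,5,98),w(156,5,98),w(156,-5,98),w(0,-5,98)]
o,Rs=seat(th)
pl=[s2w(th,[[x,y,100]])[0] for x,y in ((-8,60),(-8,-60),(0,-60),(0,60),(-8,60))]
overlay("w19",th,(200,500,80,400),1.85,"ov19",[np.array(K((474,298.5),0)),np.array(pl)])
cv2.imwrite("pics/w19z.png",cv2.resize(im,None,fx=1.25,fy=1.25))
cv2.imwrite("pics/top19.png",cv2.resize(arm.read_camera("top")[150:260,180:300,::-1],None,fx=5,fy=5,interpolation=cv2.INTER_CUBIC))
E
```

```text
30.4 [455.11  216.776 257.569] [ 0.787  0.604 -0.13 ] [ 0. -0. -1.]
```

View pics/ov19.png

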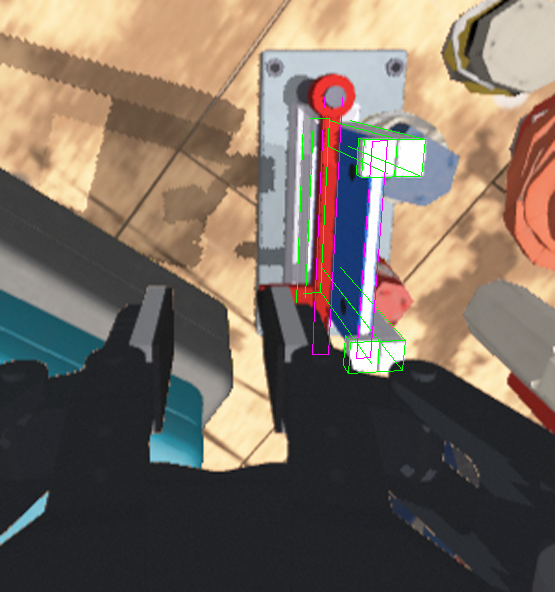

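View pics/w19z.png

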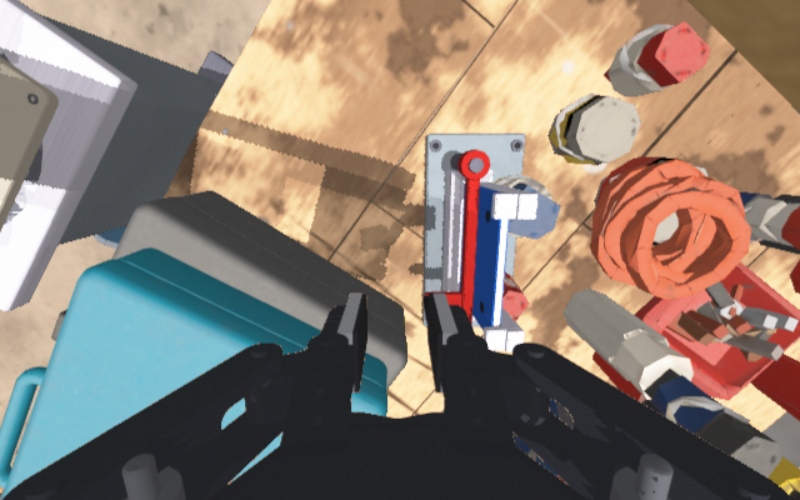

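```bash
python3 - <<'E'
from h import *
im=cv2.imread("pics/w19.png")
cv2.imwrite("pics/w19b.png",cv2.resize(im[105:270,330:430],None,fx=6,fy=3.6,interpolation=cv2.INTER_CUBIC))
E
```

```text
(no output)
```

View pics/w19b.png

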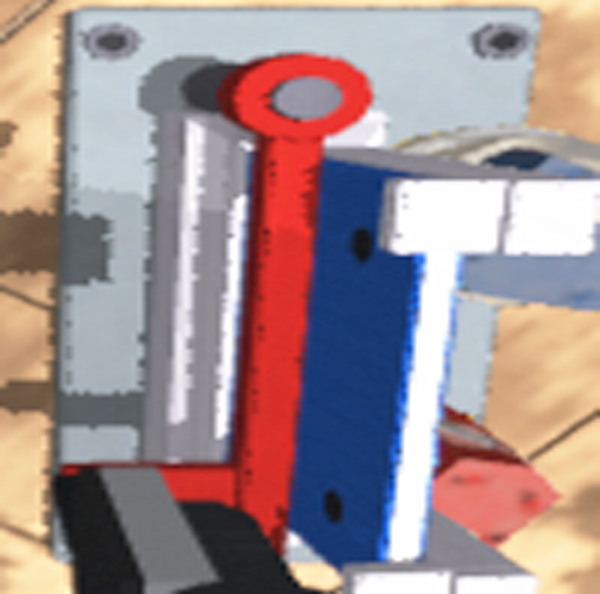

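View pics/top19.png

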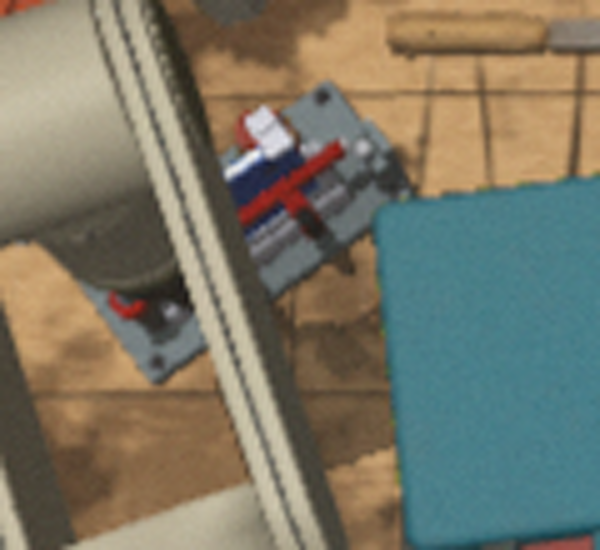

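```bash
python3 - <<'E'
from h import *
np.set_printoptions(precision=3,suppress=True)
p=load("w19"); e=lambda u,v:(330+(u+.5)/6-.5,105+(v+.5)/3.6-.5)
th=pickle.load(open("th.pkl","rb"))
def yaw(a,b,z):
    A=onz(p,e(*a),z);B=onz(p,e(*b),z); d=A-B; return np.arctan2(-d[0],d[1]),A,B
print("bar R edge",yaw((323,150),(285,540),98))
print("plate front top edge",yaw((413,250),(385,555),131.6), "back",yaw((461,255),(430,540),131.6))
for q in ((413,250),(385,555),(461,255),(430,540)): print(w2s(th,onz(p,e(*q),131.6)))
print("base left edge",yaw((67,30),(50,550),16),"lip",yaw((190,120),(172,420),45), "hook", yaw((503,180),(450,590),142))
print(th)
E
```

```text
bar R edge (np.float64(0.6349045638982335), array([485.727, 289.948,  98.   ]), array([557.72 , 192.219,  98.   ]))
plate front top edge (np.float64(0.6534590291893749), array([505.588, 276.447, 131.6  ]), array([558.437, 207.425, 131.6  ])) back (np.float64(0.6508092536077459), array([512.474, 279.875, 131.6  ]), array([561.544, 215.435, 131.6  ]))
[[-8.597 42.929 99.229]]
[[ -7.085 -43.99   99.365]]
[[-1.052 41.596 99.91 ]]
[[  0.143 -39.391 100.018]]
base left edge (np.float64(0.6346105938038551), array([434.747, 295.114,  16.   ]), array([553.476, 133.842,  16.   ])) lip (np.float64(0.6370977958455242), array([470.444, 285.116,  45.   ]), array([533.143, 200.394,  45.   ])) hook (np.float64(0.6436061572944396), array([501.437, 297.302, 142.   ]), array([568.301, 208.169, 142.   ]))
[530.8   241.7     0.636]
```

```bash
python3 - <<'E'
from workcell import arm
print(arm.hand_in())
E
```

```text
the job is handed in; nothing more can be done
None
```

The job is handed in, at about 30.5 s of the 58 s allowed. The hand-in reported no verdict, so the checks below are my own.

**What I did**
- I pinched the blue plate by its top edge, lifted it over the tool cases and slid it into the channel leaning about 0.27 rad from the seat's axis. It touched the channel floor lightly, with a force change of about 4 N.
- I straightened it under the hooks, let go, and backed the gripper off.
- I then pinched the knob and swung the keeper through its arc until it met its stop. After that I released the knob and lifted clear.

**What the last checks showed**
- **Plate:** in the last wrist picture its top edge lies about 0 to 8 mm in front of the uprights, within about 0.02 rad of square. It had not moved when I let go of it.
- **Keeper:** the bar measures within about 0.01 rad of the base plate's edge, against the 0.035 limit. When I pushed 4 mm further, the resistance rose to about 23 N with only 0.7 mm of movement. That is well above the 6 N catch, so I take it as resting on the stop.
- **Arm:** clear of everything, with under 1 N on the wrist.
- **Bystanders:** I did not measure them again at the end. I felt no unexpected contact force near them.

**What disagreed**
- My first estimate of the keeper hinge was 2 to 3 mm off. It caused a sideways force of about 15 N halfway through the swing. I refitted the hinge position and carried on.
- Pictures taken while the arm was still settling were off by about 2 mm. I measured again from settled views before inserting the plate.

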